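# Sort bag hardware into the stock trays

## Robot

A 6-joint arm with a two-finger parallel gripper is mounted at the origin on the work surface. World frame = base frame: x ahead of the robot, y to its left, z up, the work surface at z = 0. Lengths are in m, angles in degrees, forces in N, time in s.
With the tool pointing down it reaches from about 0.3 to 0.75 m from the base axis. Payload 8.5 kg.
Tool frame: the origin (TCP) lies at the very end of the fingers, on their centre line; the grasp point (between the pads) lies 19 mm behind it; z points along the fingers, y is the line along which they close (so a half turn about z gives the same grasp; the last joint's range is limited). The gripper opens to 85 mm and grips with 20 to 120 N. Pads are 22 mm wide; open, the fingers measure 114 mm over their backs; the gripper's body (76 mm by 85 mm) begins 54 mm behind the grasp point. The pads swing forward as they close: fully open they stand 13 mm farther back than shut.
Start: joints at [56.419, 21.807, 74.336, -0, 83.858, -12.336], TCP at [0.199, 0.513, 0.201] pointing down, gripper open.
Joint ranges: [-178.18, 178.18], [-50.72, 133.34], [12.68, 142.11], [-81.47, 261.47], [9.98, 163.14], [-165.26, 165.26]. Speed limits (degrees/s): [136.94, 136.94, 180, 180, 180, 180].

## Interface

Orientations are given as [roll, pitch, yaw] about the fixed x, y, z axes, in that order (R = Rz(yaw) Ry(pitch) Rx(roll)).
In Python, from plant import status, capture, job gives the robot as it stands. The module is installed in compiled form; this text tells all that it offers.
- The arm moves only by the tool move_arm, never from a script. Its argument "plan" is a list of rows, each an object of numbers: "x", "y", "z": the shift along the tool's x, y, z each as a share of 0.6 m, from -1 to 1; "ax", "ay", "az": the turn, a rotation vector about the tool's x, y, z each as a share of 45 degrees, from -1 to 1; "hand": the opening, from -1 (shut) to 1 (fully open). A call has 1 to 5 rows; each row is the pose to reach, as a shift and turn from the pose commanded when the call began, along the tool's axes at that moment; what a row does not reach only later rows make up. A row lasts 1/10 s, in which the tool goes at most 50 mm and 8.59 degrees, less where a joint would pass 70% of its speed; a pose out of reach is approached as far as the arm can. A call with a number of a shift or a turn outside -1 to 1 is refused whole. A call with a gripper value outside its range is refused whole. The fingers move at their own pace and stop on an object; "grip_force" is the grip in N (left out, the last holds). Time passes only in rows, so rows that repeat a pose let the fingers close. It gives the time, the measured TCP pose, the force, the opening and the grip force at its end, in the units of the state.
- status.sense(): the state, without advancing time (a new reading comes with each control period).
- capture(name): name is "scene" or "top"; returns a dict with "color" (400x640x3 uint8, red, green, blue), "intrinsics" (3x3 intrinsics, pixels), "extrinsics" (4x4, takes a point from world to camera coordinates). Camera axes: x right, y down, z forward; pixel columns grow to the right and rows downward; lengths in m; the calibration is good to about 2 mm. A picture is of the moment at which its call begins. There is no depth.
- job.job_done(): hands the job in; it is judged then, once.
The state is a dict: "time_s": time; "joints": joint angles; "dq": joint speeds; "tau": joint torques, N m; "position": TCP position; "tool_rot": TCP orientation; "contact_force": force on the tool from outside, world axes, zero at the start; "torque": the same for the moment, N m; "opening": finger opening in m; "grip_force": force on a finger pad.
Only numpy, scipy, OpenCV 4.12 (cv2) and the standard library are available. Lean on these libraries where they do the work, as an engineer would, in place of code of your own. Each camera call takes 0.05 s, during which the arm holds its last target. There are 200 camera calls.

## Task

Sort the bag hardware into the trays where each kind belongs: the large brass ring flat in the large round dish, the small brass ring flat in the small round dish and the rectangular brass loop flat in the square tray. Also draw the bottom wooden blank out through the front slot of the magazine, leaving the blanks above it inside the magazine, and lay it flat in the oblong tray. Any order will do.

Things in the scene. Friction and masses are not known exactly. Their poses are not given: they have to be found in the camera images.
- big_ring: Loose flat brass ring, outer diameter 52 mm, hole 36 mm, 10 mm thick, 94 g nominal, lying on the table. Origin: centre of its underside, z up.
- small_ring: Loose flat brass ring, outer diameter 34 mm, hole 20 mm, 10 mm thick, 50 g nominal, lying on the table. Origin: centre of its underside, z up.
- strap_loop: Loose brass rectangular frame (strap loop), 56 mm along its x, 36 mm along its y, bars 8 mm wide, 10 mm thick, 100 g nominal, lying on the table. Origin: centre of its underside, z up.
- bottom_blank: Loose brown hardwood blank, 100 (x) x 32 (y) x 10 mm, 28 g, at the bottom of the magazine's stack of three, underside 25 mm above the table. Its -x end stands 30 to 36 mm out of the magazine's front, free underneath down to the table, to be pinched across its 32 mm width. Axes parallel to the magazine's. Origin: centre of its underside.
- top_blank: Uppermost of the three identical loose blanks (100 x 32 x 10 mm, 28 g) in the magazine, seen through the open top, underside 45 mm above the table. A hidden middle blank lies between it and the bottom one. It stays in the magazine and sinks 10 mm when the bottom blank has left. Origin: centre of its underside, x along its length.
- magazine: Fixed magazine, 112 (x) x 47 (y) x 62 mm high, place and yaw vary. Origin: centre of its underside on the table; front faces its -x, roughly to the robot. Chamber 104 x 37 mm, open on top, floor 25 mm above the table. Front wall 4 mm, with a 14 mm high outlet slot over the floor; above it the wall holds the upper blanks back. The bottom blank slides out level along -x, clear after 65 to 75 mm.
- big_dish: Large round grey dish, inner diameter 120 mm (128 mm outside), upright rim 12 mm high, floor 3 mm thick. Does not move (fixed), its position and yaw differ every time. Origin: centre of its underside on the table.
- small_dish: Small round grey dish, inner diameter 88 mm (96 mm outside), upright rim 12 mm high, floor 3 mm thick. Does not move (fixed), its position and yaw differ every time. Origin: centre of its underside on the table.
- square_tray: Square grey tray, 104 x 104 mm inside (112 mm outside), walls 12 mm high, floor 3 mm thick. Does not move (fixed), its position and yaw differ every time. Origin: centre of its underside on the table, x and y along its sides.
- oblong_tray: Oblong grey tray, inside 140 mm along its x and 78 mm along its y (148 x 86 mm outside), walls 12 mm high, floor 3 mm thick. Does not move (fixed), its position and yaw differ every time. Origin: centre of its underside on the table.

How it is judged:
By the outcome, as a careful person would: the job done as asked, in the order asked, and still so for the second after the job is handed in, with the robot touching nothing.
It also fails if it takes over 106 s, if anything falls off the work surface, if the arm or the gripper's body presses on something with over 40 N, if the wrist force passes 120 N, or if a joint passes its speed limit or range.

## Working session

There is one attempt and no reset: what is moved stays moved. The work goes in short steps, Python scripts to look and compute and a tool call to move; the robot and the scene stay as the last step left them, time stands still between calls to the robot, and variables do not carry over. Pictures are saved under pics/ and viewed, at most 14 in all, crops included, and the job is handed in when it is done.

Besides the shell and the picture viewer there is one more tool, called after "Request:" as name([rows], argument=value, ...), one row to a line, values as JSON. move_arm: Moves the arm, as the interface text tells. Shift numbers are shares of 0.6 m and turn numbers shares of 45 degrees, none past 1 either way. Its arguments: {"type":"object","properties":{"plan":{"type":"array"},"grip_force":{"type":"number"}},"required":["plan"]}

```bash
mkdir -p pics
python3 - <<'E'
from plant import status,capture,job
import cv2,numpy as np
s=status.sense();print(s)
for n in("scene","top"):
    c=capture(n);cv2.imwrite(f"pics/{n}0.png",c["color"][:,:,::-1]);print(n,np.round(c["intrinsics"],2).tolist(),np.round(c["extrinsics"],4).tolist())
    np.savez(f"{n}0.npz",**c)
E
```

```text
{'time_s': 0.0, 'joints': array([ 5.64184377e+01,  2.18397398e+01,  7.43846144e+01,  9.01584379e-04,
        8.38581677e+01, -1.23360369e+01]), 'dq': array([-0.04621143, -0.07160496, -0.07768142,  0.17225777,  0.13520842,
       -0.06160222]), 'tau': array([ 4.43133104e-04, -4.48471498e+01, -2.31278658e+01, -1.76070212e-04,
        4.81158044e-03,  7.04167775e-06]), 'position': array([0.19911108, 0.51233369, 0.20062435]), 'tool_rot': array([-1.79919575e+02, -1.85059387e-02,  1.58754364e+02]), 'contact_force': array([-0.25285968, -0.81948882,  0.03464835]), 'torque': array([-0.05561925,  0.00979382, -0.04496276]), 'grip_force': 0.0, 'opening': 0.08546082317519449}
scene [[388.21, 0.0, 319.89], [0.0, 388.21, 205.55], [0.0, 0.0, 1.0]] [[-0.0527, 0.9984, -0.0181, 0.0458], [0.6267, 0.019, -0.779, -0.2928], [-0.7775, -0.0524, -0.6267, 1.419], [0.0, 0.0, 0.0, 1.0]]
top [[399.19, 0.0, 324.16], [0.0, 399.19, 203.72], [0.0, 0.0, 1.0]] [[0.0094, -0.9994, 0.0345, -0.0438], [-0.9937, -0.0132, -0.1111, 0.5559], [0.1115, -0.0332, -0.9932, 0.8911], [0.0, 0.0, 0.0, 1.0]]
```

View pics/scene0.png

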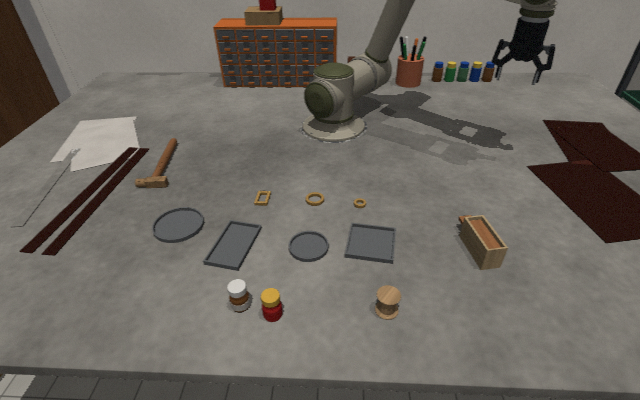

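View pics/top0.png

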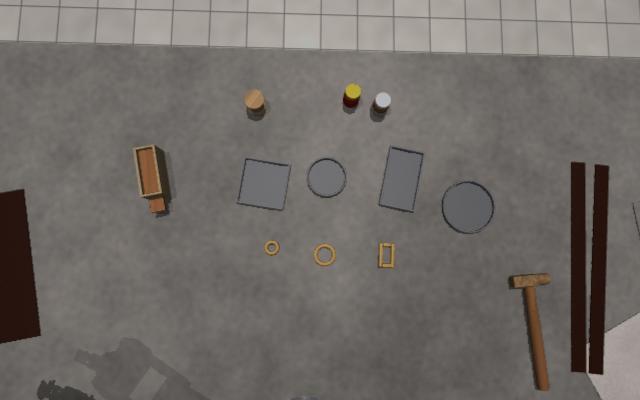

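The scene view shows rings and loop at (360,203), (315,199) and (263,198). In the top view they are at (272,248), (325,255) and (387,255). Also in the top view: square tray (264,184), small dish (327,178), oblong tray (402,180), big dish (468,207), and the magazine at (150,172) with the blank's end at (157,205).

```bash
cat > h.py <<'E'
import cv2,numpy as np
def ray(c,px,z):
    K,E=c["intrinsics"],c["extrinsics"];R,t=E[:3,:3],E[:3,3];o=-R.T@t
    px=np.atleast_2d(np.asarray(px,float))
    d=np.c_[(px-[K[0,2],K[1,2]])/[K[0,0],K[1,1]],np.ones(len(px))]@R
    return (o+d*((z-o[2])/d[:,2])[:,None])[:,:2]
def brass(img):
    h=cv2.cvtColor(img,cv2.COLOR_RGB2HSV);return cv2.inRange(h,(10,110,60),(30,255,255))
def tray(img):
    i=img.astype(int);b=i[...,2]-i[...,0]
    return ((b>3)&(i.sum(2)<300)).astype(np.uint8)*255
def blobs(c,m,z,amin):
    for k in cv2.findContours(m,cv2.RETR_EXTERNAL,cv2.CHAIN_APPROX_NONE)[0]:
        if len(k)<8 or cv2.contourArea(k)<amin: continue
        p=ray(c,k[:,0,:],z); q=(p*1000).astype(np.float32)
        (cx,cy),(w,h),a=cv2.minAreaRect(q); M=cv2.moments(q)
        print(k[:,0].mean(0).round(),"cen",round(M["m10"]/M["m00"],1),round(M["m01"]/M["m00"],1),"rect",round(cx,1),round(cy,1),"wh",round(w,1),round(h,1),"a",round(a,1))
E
python3 - <<'E'
from h import *
for n in("top","scene"):
    c=dict(np.load(n+"0.npz"));im=c["color"];print(n)
    if n=="top":
        for p in((264,184),(468,207),(402,160),(300,220),(150,172),(157,205),(272,241)):print(p,im[p[1],p[0]],end=" ")
    print("brass");blobs(c,brass(im),.010,30)
    m=cv2.morphologyEx(tray(im),cv2.MORPH_CLOSE,np.ones((3,3)))
    print("tray");blobs(c,m,.010,400)
c=dict(np.load("top0.npz"));a=cv2.resize(c["color"][130:225,115:195],None,fx=6,fy=6,interpolation=cv2.INTER_CUBIC)
cv2.imwrite("pics/mag.png",a[:,:,::-1])
E
```

```text
top
(264, 184) [111 110 114] (468, 207) [97 96 99] (402, 160) [106 106 108] (300, 220) [115 111 106] (150, 172) [132  87  55] (157, 205) [132  86  54] (272, 241) [170 141  77] brass
[535. 324.] cen 288.9 -532.3 rect 269.0 -521.8 wh 86.4 263.3 a 86.9
[324. 254.] cen 439.7 -39.4 rect 439.6 -39.0 wh 48.6 46.7 a 0.5
[386. 255.] cen 440.4 -184.3 rect 440.1 -184.5 wh 35.8 55.8 a 86.8
[271. 247.] cen 455.1 83.6 rect 454.7 83.5 wh 30.1 30.3 a 0.6
[157. 204.] cen 552.7 351.9 rect 552.7 352.2 wh 34.8 33.0 a 12.4
[148. 171.] cen 631.2 377.5 rect 631.5 377.6 wh 106.0 35.4 a 11.8
[352.  91.] cen 837.0 -104.9 rect 837.6 -105.1 wh 40.9 36.9 a 0.2
tray
[476. 201.] cen 569.0 -409.3 rect 572.9 -409.5 wh 106.9 47.6 a 25.4
scene
brass
[239. 299.] cen 795.0 -171.9 rect 793.9 -170.9 wh 24.4 37.3 a 23.4
[270. 297.] cen 786.7 -107.6 rect 787.0 -108.1 wh 49.8 37.6 a 7.7
[485. 234.] cen 574.5 386.1 rect 574.5 386.3 wh 103.4 33.2 a 12.0
[359. 203.] cen 464.6 85.8 rect 463.7 85.9 wh 29.7 39.6 a 89.1
[314. 198.] cen 449.3 -36.9 rect 449.3 -36.9 wh 58.4 46.9 a 2.7
[262. 197.] cen 448.9 -181.8 rect 450.0 -182.3 wh 36.2 63.4 a 87.3
[158. 168.] cen 301.5 -527.8 rect 271.6 -548.8 wh 292.3 91.6 a 13.1
[489.  72.] cen -510.1 702.2 rect -506.8 699.2 wh 35.5 149.9 a 74.0
[438.  72.] cen -521.1 475.6 rect -517.4 475.2 wh 36.3 128.6 a 82.3
[477.  64.] cen -622.4 675.8 rect -623.1 676.7 wh 33.9 91.0 a 70.1
[451.  64.] cen -623.1 554.9 rect -624.3 555.8 wh 32.8 89.9 a 77.9
[281.  50.] cen -1080.1 -384.8 rect -1105.7 -401.2 wh 1529.8 783.0 a 1.2
tray
[521.  47.] cen -987.5 1052.1 rect -983.2 1054.8 wh 273.5 1024.5 a 62.6
```

View pics/mag.png

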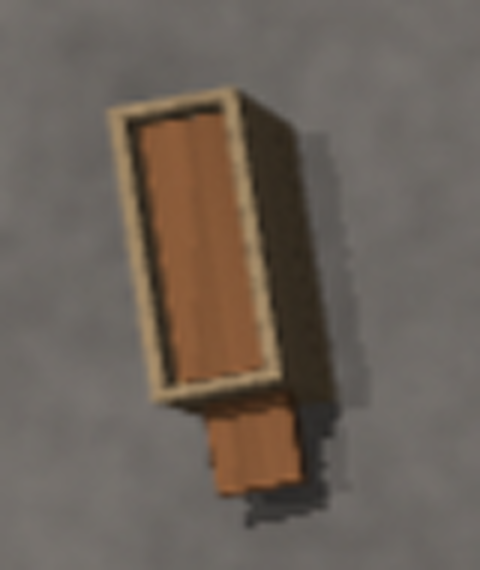

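The crop shows the magazine with its yaw at about 12°. The blank's end stands out at the bottom, crop (255,445), full image (157,204). Next I'll compute the tray poses and the blank's position at its true height.

```bash
cat >> h.py <<'E'
def tray(img):
    i=cv2.GaussianBlur(img,(5,5),0).astype(int)
    m=((i[...,2]-i[...,0]>-2)&(i.sum(2)<380)).astype(np.uint8)*255
    return cv2.morphologyEx(cv2.morphologyEx(m,cv2.MORPH_OPEN,np.ones((3,3))),cv2.MORPH_CLOSE,np.ones((5,5)))
def go(x,y,z,yaw,s=None):
    "print move_arm numbers to bring the TCP to world pose, tool down"
    from plant import status
    from scipy.spatial.transform import Rotation as R
    s=s or status.sense();r=R.from_euler("xyz",s["tool_rot"],degrees=True)
    d=r.inv().apply(np.array([x,y,z])-s["position"])/.6
    t=(r.inv()*R.from_euler("xyz",[180,0,yaw],degrees=True)).as_rotvec(degrees=True)/45
    print("shift",d.round(4),"turn",t.round(3),"rows",round(max(np.linalg.norm(d)*12,np.linalg.norm(t)*45/8.59),1))
E
python3 - <<'E'
from h import *
c=dict(np.load("top0.npz"));im=c["color"];R,t=c["extrinsics"][:3,:3],c["extrinsics"][:3,3];print(-R.T@t)
print("tray");blobs(c,tray(im),.010,600)
m=brass(im)
print("blank");blobs(c,m[195:,:200].copy() if 0 else np.where(np.add.outer(np.arange(400),np.zeros(640))>0,m,0).astype(np.uint8),.035,300)
print("topblank");blobs(c,m,.055,500)
c=dict(np.load("scene0.npz"));print("scene tray");blobs(c,tray(c["color"]),.010,600)
go(.440,-.0385,.08,180)
E
```

```text
[ 0.45348633 -0.0068269   0.94833633]
tray
[468. 207.] cen 557.1 -383.2 rect 557.1 -383.2 wh 122.9 126.7 a 0.6
[326. 177.] cen 623.7 -42.5 rect 623.2 -42.1 wh 91.9 90.8 a 0.8
[263. 183.] cen 606.2 107.1 rect 606.2 106.8 wh 111.9 112.4 a 81.3
[402. 179.] cen 622.7 -223.4 rect 623.0 -223.5 wh 86.4 149.1 a 78.7
blank
[535. 324.] cen 293.2 -518.3 rect 273.9 -508.1 wh 84.1 256.2 a 86.9
[324. 254.] cen 440.0 -38.5 rect 440.0 -38.1 wh 47.3 45.5 a 0.5
[386. 255.] cen 440.7 -179.6 rect 440.4 -179.8 wh 34.8 54.3 a 86.8
[148. 171.] cen 626.5 367.3 rect 626.8 367.3 wh 103.2 34.5 a 11.8
topblank
[535. 324.] cen 296.8 -507.1 rect 277.8 -497.1 wh 82.3 250.6 a 86.9
[148. 171.] cen 622.7 359.1 rect 623.0 359.1 wh 100.9 33.7 a 11.8
scene tray
[308. 246.] cen 631.4 -40.3 rect 631.8 -39.8 wh 98.1 90.5 a 18.5
[371. 243.] cen 613.9 108.7 rect 614.1 108.8 wh 108.8 117.2 a 81.9
[233. 245.] cen 630.6 -220.7 rect 630.3 -220.5 wh 87.4 153.2 a 78.8
[178. 225.] cen 565.5 -379.5 rect 565.2 -380.2 wh 127.0 124.9 a 2.0
[523.  51.] cen -993.6 1038.5 rect -960.0 1035.3 wh 279.8 1162.9 a 63.0
shift [-0.7069 -0.71    0.2018] turn [-0.002 -0.001 -0.472] rows 12.3
```

Run:
```python
from h import *
go(.5515,.3435,.10,191.8)
```

```text
shift [-0.6494 -0.0493  0.1676] turn [-0.002 -0.001 -0.734] rows 8.1
```

Request:
move_arm([
  {"x": -0.649, "y": -0.049, "z": 0.168, "az": -0.734, "hand": 1},
  {"x": -0.649, "y": -0.049, "z": 0.168, "az": -0.734, "hand": 1},
  {"x": -0.649, "y": -0.049, "z": 0.168, "az": -0.734, "hand": 1},
  {"x": -0.649, "y": -0.049, "z": 0.168, "az": -0.734, "hand": 1},
  {"x": -0.649, "y": -0.049, "z": 0.168, "az": -0.734, "hand": 1},
], grip_force=40)

```text
validation failed for argument at $.pl...
```

```bash
python3 -c "
from h import *
go(.5515,.3435,.10,191.8)"
```

```text
shift [-0.6494 -0.0493  0.1676] turn [-0.002 -0.001 -0.734] rows 8.1
```

Request:
move_arm([
  {"x": -0.649, "y": -0.049, "z": 0.168, "ax": 0.0, "ay": 0.0, "az": -0.734, "hand": 1.0},
  {"x": -0.649, "y": -0.049, "z": 0.168, "ax": 0.0, "ay": 0.0, "az": -0.734, "hand": 1.0},
  {"x": -0.649, "y": -0.049, "z": 0.168, "ax": 0.0, "ay": 0.0, "az": -0.734, "hand": 1.0},
  {"x": -0.649, "y": -0.049, "z": 0.168, "ax": 0.0, "ay": 0.0, "az": -0.734, "hand": 1.0},
  {"x": -0.649, "y": -0.049, "z": 0.168, "ax": 0.0, "ay": 0.0, "az": -0.734, "hand": 1.0},
], grip_force=40)

```text
time_s: 0.6
position: [0.4078, 0.4128, 0.1413]
tool_rot: [-180.0, -0.0, -168.0]
contact_force: [-0.1, 0.2, 0.3]
opening: 0.0853
grip_force: 0.0
```

```bash
python3 -c "
from h import *
from plant import status
print(status.sense())
go(.5515,.3435,.10,191.8)"
```

```text
{'time_s': 0.6, 'joints': array([ 3.36659027e+01,  2.75731723e+01,  7.50672166e+01,  6.39323252e-03,
        7.73835064e+01, -6.83846392e+01]), 'dq': array([-4.34471319e+01,  2.00827497e+01, -1.28112994e+01,  7.15845081e-03,
       -7.65193137e+00, -4.60578930e+01]), 'tau': array([  3.89911696, -52.22139001, -20.35089076,  -0.09100973,
         0.28142491,   0.05238855]), 'position': array([0.40779327, 0.41282919, 0.14132691]), 'tool_rot': array([-1.79996997e+02, -2.45129752e-02, -1.67950856e+02]), 'contact_force': array([-0.14228251,  0.22342566,  0.31426762]), 'torque': array([ 0.03963971, -0.02553478,  0.00655675]), 'grip_force': 0.0, 'opening': 0.08531032460758457}
shift [-0.2101 -0.163   0.0688] turn [-0.    -0.001  0.006] rows 3.3
```

Request:
move_arm([
  {"x": -0.197, "y": -0.153, "z": 0.065, "ax": 0.0, "ay": 0.0, "az": 0.0, "hand": 1.0},
  {"x": -0.197, "y": -0.153, "z": 0.065, "ax": 0.0, "ay": 0.0, "az": 0.0, "hand": 1.0},
  {"x": -0.197, "y": -0.153, "z": 0.065, "ax": 0.0, "ay": 0.0, "az": 0.0, "hand": 1.0},
  {"x": -0.197, "y": -0.153, "z": 0.065, "ax": 0.0, "ay": 0.0, "az": 0.0, "hand": 1.0},
  {"x": -0.197, "y": -0.153, "z": 0.065, "ax": 0.0, "ay": 0.0, "az": 0.0, "hand": 1.0},
])

```text
time_s: 1.1
position: [0.5414, 0.3472, 0.1018]
tool_rot: [-180.0, -0.1, -168.3]
contact_force: [-0.2, 1.1, 0.3]
opening: 0.0855
grip_force: 0.0
```

```bash
python3 -c "
from h import *
from plant import capture
go(.5515,.3435,.025,191.8)
c=capture('scene');a=c['color'][170:290,420:560];cv2.imwrite('pics/s1.png',cv2.resize(a,None,fx=5,fy=5,interpolation=2)[:,:,::-1])"
```

```text
shift [-0.0155 -0.0094  0.1279] turn [-0.    -0.003 -0.003] rows 1.6
```

View pics/s1.png

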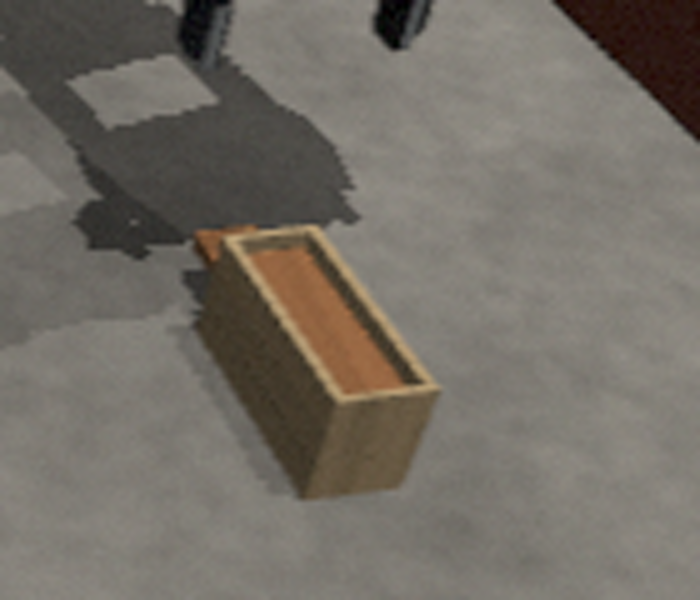

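The fingers appear at crop (205,40) and (405,35), which is about (481,181) in the full scene image. I predicted about (475,192), so I'll check that against both views before descending.

```bash
python3 -c "
from h import *
from plant import capture,status
s=status.sense();print(s['position'],s['joints'],s['tool_rot'])
ims=[]
for n in('scene','top'):
    c=capture(n);np.savez(n+'1.npz',**c);o=np.load(n+'0.npz');print(n,abs(c['extrinsics']-o['extrinsics']).max(),abs(c['intrinsics']-o['intrinsics']).max())
    P=lambda p:(lambda q:(q[:2]/q[2]).round(1))(c['intrinsics']@(c['extrinsics']@np.r_[p,1])[:3])
    t=np.array([-np.sin(np.radians(11.8)),np.cos(np.radians(11.8)),0])
    for k in(-.05,0,.05):
        for z in(.1,.115): print(P(np.r_[s['position'][:2],z]+k*t),end=' ')
    u,v=P(np.array([.55,.344,.05])).astype(int)
    a=c['color'][max(v-70,0):v+50,max(u-75,0):u+75];print(max(u-75,0),max(v-70,0));ims.append(cv2.resize(a,(600,480),interpolation=2)[:300*2])
cv2.imwrite('pics/s2.png',np.hstack([cv2.resize(i,(400,320)) for i in ims])[:,:,::-1])"
```

```text
[0.5404733  0.3481383  0.10256147] [ 2.22481389e+01  3.55669004e+01  6.69957881e+01  1.77857834e-02
  7.75081907e+01 -7.95193884e+01] [ 1.79995823e+02 -7.28551799e-02 -1.68236328e+02]
scene 0.0 0.0
[453.3 197.1] [454.6 192. ] [473.4 194.8] [474.9 189.7] [493.3 192.6] [495.  187.5] 393 143
top 0.0 0.0
[166.  200.7] [163.4 199.8] [142.2 205.2] [139.1 204.4] [118.2 209.7] [114.7 209. ] 78 133
```

View pics/s2.png

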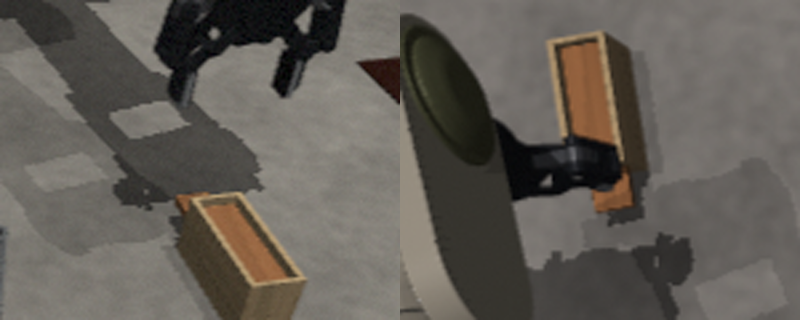

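Both views show the tips 25–30 mm higher than the 13 mm swing-back would give. I'll descend part-way and look again.

```bash
python3 -c "
from h import *
go(.5515,.3435,.055,191.8)"
```

```text
shift [-0.017  -0.013   0.0808] turn [0.    0.    0.001] rows 1.0
```

Request:
move_arm([
  {"x": -0.017, "y": -0.013, "z": 0.04, "ax": 0.0, "ay": 0.0, "az": 0.0, "hand": 1.0},
  {"x": -0.017, "y": -0.013, "z": 0.081, "ax": 0.0, "ay": 0.0, "az": 0.0, "hand": 1.0},
  {"x": -0.017, "y": -0.013, "z": 0.081, "ax": 0.0, "ay": 0.0, "az": 0.0, "hand": 0.2},
  {"x": -0.017, "y": -0.013, "z": 0.081, "ax": 0.0, "ay": 0.0, "az": 0.0, "hand": 0.2},
])

```text
time_s: 1.65
position: [0.5519, 0.3435, 0.0554]
tool_rot: [180.0, 0.0, -168.1]
contact_force: [0.6, 0.5, 0.6]
opening: 0.0591
grip_force: 0.0
```

```bash
python3 -c "
from h import *
from plant import capture,status
s=status.sense();print(s['position'],s['tool_rot'],s['opening'],s['contact_force'])
c=capture('scene')
P=lambda p:(lambda q:(q[:2]/q[2]).round(1))(c['intrinsics']@(c['extrinsics']@np.r_[p,1])[:3])
t=np.array([-np.sin(np.radians(11.8)),np.cos(np.radians(11.8)),0])
for k in(-.025,0,.025): print(P(s['position']+k*t),end=' ')
a=c['color'][150:260,420:540];cv2.imwrite('pics/s3.png',cv2.resize(a,None,fx=5,fy=5,interpolation=2)[:,:,::-1])"
```

```text
[0.55191483 0.34346186 0.05536822] [ 1.79991610e+02  2.38309272e-02 -1.68133961e+02] 0.05906747920843746 [0.62829937 0.48770191 0.62882325]
[458.6 213.5] [468.4 212.4] [478.2 211.2]
```

View pics/s3.png

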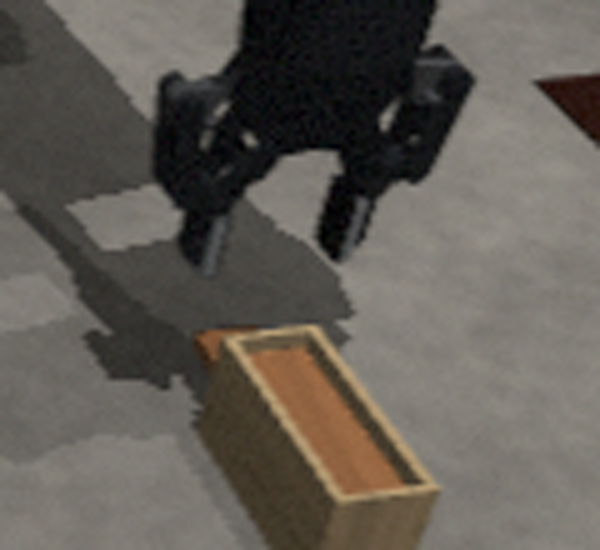

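The tips are at crop (205,270) and (342,260), centred on (475,203) in the full image. The prediction was (468,212), so there is an offset to identify. I'll use the top view to separate height from lateral error.

```bash
python3 -c "
from h import *
from plant import capture,status
s=status.sense();print(s['position'],s['tool_rot'],s['opening'])
c=capture('top');np.savez('top2.npz',**c);np.savez('scene2.npz',**capture('scene'))
P=lambda p:(lambda q:(q[:2]/q[2]).round(1))(c['intrinsics']@(c['extrinsics']@np.r_[p,1])[:3])
t=np.array([-np.sin(np.radians(11.8)),np.cos(np.radians(11.8)),0])
for k in(-.025,0,.025): print(P(s['position']+k*t),P(s['position']+k*t+[0,0,.02]),end=' ')
a=c['color'][160:230,105:195];cv2.imwrite('pics/s4.png',cv2.resize(a,None,fx=8,fy=8,interpolation=2)[:,:,::-1])"
```

```text
[0.55245497 0.34353415 0.05604027] [ 1.79977092e+02  1.16379730e-01 -1.68141002e+02] 0.05192301071985544
[164.2 199.8] [160.8 198.7] [152.9 202. ] [149.3 200.9] [141.6 204.1] [137.7 203.1]
```

View pics/s4.png

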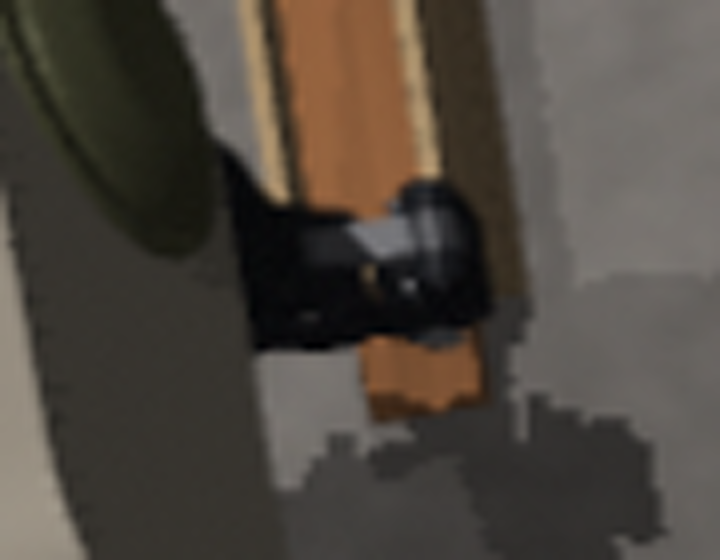

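In the top crop the near finger is at (430,260) and covers the blank just ahead of the magazine. Both views say the real tips are about 20 mm higher and 9 mm further to +y than reported. I'll lower with the hand wide open and compare again close to the blank.

Request:
move_arm([
  {"x": 0.0, "y": 0.0, "z": 0.0, "ax": 0.0, "ay": 0.0, "az": 0.0, "hand": 1.0},
  {"x": 0.0, "y": 0.0, "z": 0.0, "ax": 0.0, "ay": 0.0, "az": 0.0, "hand": 1.0},
  {"x": 0.0, "y": 0.0, "z": 0.02, "ax": 0.0, "ay": 0.0, "az": 0.0, "hand": 1.0},
  {"x": 0.0, "y": 0.0, "z": 0.043, "ax": 0.0, "ay": 0.0, "az": 0.0, "hand": 1.0},
  {"x": 0.0, "y": 0.0, "z": 0.043, "ax": 0.0, "ay": 0.0, "az": 0.0, "hand": 1.0},
])

```text
time_s: 2.3
position: [0.5511, 0.3419, 0.0256]
tool_rot: [-180.0, -0.3, -168.2]
contact_force: [-0.7, -0.7, -0.4]
opening: 0.0854
grip_force: 0.0
```

```bash
python3 -c "
from h import *
from plant import capture,status
s=status.sense();print(s['position'],s['tool_rot'],s['opening'],s['contact_force'])
c=capture('scene');np.savez('scene3.npz',**c)
P=lambda p:(lambda q:(q[:2]/q[2]))(c['intrinsics']@(c['extrinsics']@np.r_[p,1])[:3])
e=np.array([np.cos(np.radians(11.8)),np.sin(np.radians(11.8)),0]);t=np.array([-e[1],e[0],0])
a=c['color'][165:255,420:540];a=cv2.resize(a,None,fx=6.5,fy=6.5,interpolation=2)[:,:,::-1].copy()
def dot(p,col):
    q=((P(p)-[420,165]+.5)*6.5).astype(int);cv2.circle(a,tuple(int(v) for v in q),4,col,-1)
B=np.array([.5515,.3435,0])
for k in(-.016,.016):
    for d in(-.017,.017): dot(B+k*t+d*e+[0,0,.035],(0,255,0))
b=s['position']
for k in(-.0425,0,.0425):
    for d in(-.011,.011):dot(b+k*t+d*e+[0,0,.013],(0,0,255))
cv2.imwrite('pics/s5.png',a)"
```

```text
[0.55113886 0.34190428 0.02557835] [-179.95204245   -0.28744803 -168.22422602] 0.08540021011337393 [-0.74381609 -0.7142541  -0.3634506 ]
```

View pics/s5.png

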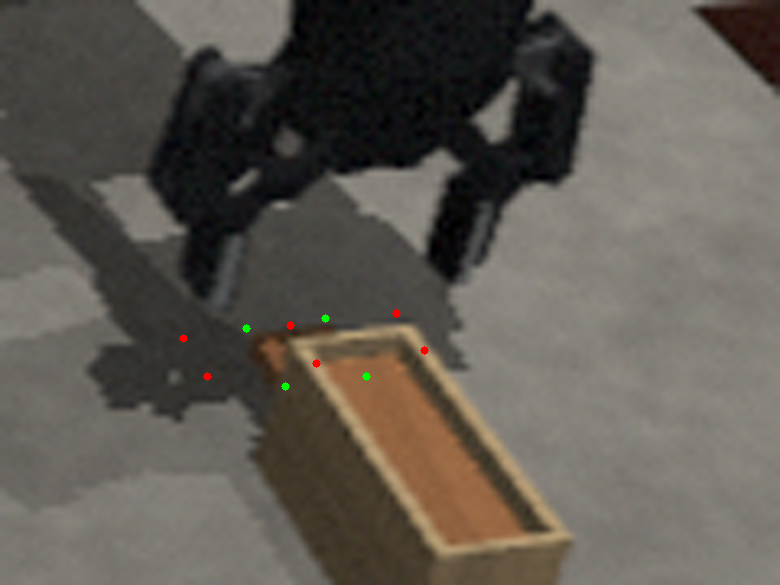

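The tips are near (210,305) and (455,275) in the crop, where the red dots predicted (195,357) and (410,332). The green dots for the blank fit well. The tips therefore stand about 25 mm above the stated height, so lowering a further 20 mm with the hand open is safe either way.

Request:
move_arm([
  {"x": 0.0, "y": 0.0, "z": 0.016, "ax": 0.0, "ay": 0.0, "az": 0.0, "hand": 1.0},
  {"x": 0.0, "y": 0.0, "z": 0.033, "ax": 0.0, "ay": 0.0, "az": 0.0, "hand": 0.3},
  {"x": 0.0, "y": 0.0, "z": 0.033, "ax": 0.0, "ay": 0.0, "az": 0.0, "hand": 0.3},
  {"x": 0.0, "y": 0.0, "z": 0.033, "ax": 0.0, "ay": 0.0, "az": 0.0, "hand": 0.3},
  {"x": 0.0, "y": 0.0, "z": 0.033, "ax": 0.0, "ay": 0.0, "az": 0.0, "hand": 0.3},
])

```text
time_s: 2.85
position: [0.5528, 0.3426, 0.0091]
tool_rot: [180.0, 0.0, -168.2]
contact_force: [-0.2, -0.2, 0.8]
opening: 0.0555
grip_force: 0.0
```

```bash
cat >> h.py <<'E'
def shot(name,box,sc,B=None):
    from plant import capture,status
    s=status.sense();print(s['position'].round(4),s['tool_rot'].round(1),s['opening'].round(4),s['contact_force'].round(1),s["grip_force"])
    c=capture(name);x0,x1,y0,y1=box
    a=cv2.resize(c['color'][y0:y1,x0:x1],None,fx=sc,fy=sc,interpolation=2)[:,:,::-1].copy()
    for p in (B if B is not None else []):
        q=c['intrinsics']@(c['extrinsics']@np.r_[p,1])[:3];q=((q[:2]/q[2]-[x0,y0]+.5)*sc).astype(int);cv2.circle(a,(int(q[0]),int(q[1])),3,(0,255,0),-1)
    import glob;f=f"pics/v{len(glob.glob('pics/*'))}.png";cv2.imwrite(f,a);print(f);return c
E
python3 -c "
from h import *
shot('scene',(420,540,165,255),6.5)"; ls pics
```

```text
mag.png
s1.png
s2.png
s3.png
s4.png
s5.png
scene0.png
top0.pngTraceback (most recent call last):
  File "<string>", line 3, in <module>
    shot('scene',(420,540,165,255),6.5)
    ~~~~^^^^^^^^^^^^^^^^^^^^^^^^^^^^^^^
  File "h.py", line 32, in shot
    s=status.sense();print(s['position'].round(4),s['tool_rot'].round(1),s['opening'].round(4),s['contact_force'].round(1),s["grip_force"])
                                                                         ^^^^^^^^^^^^^^^^^^
AttributeError: 'float' object has no attribute 'round'
```

```bash
sed -i "s/s\['opening'\].round(4)/round(s['opening'],4)/" h.py
python3 -c "
from h import *
shot('scene',(420,540,165,255),6.5)"
```

```text
[0.5528 0.3426 0.0091] [ 180.     0.  -168.2] 0.0555 [-0.2 -0.2  0.8] 0.0
pics/v8.png
```

View pics/v8.png

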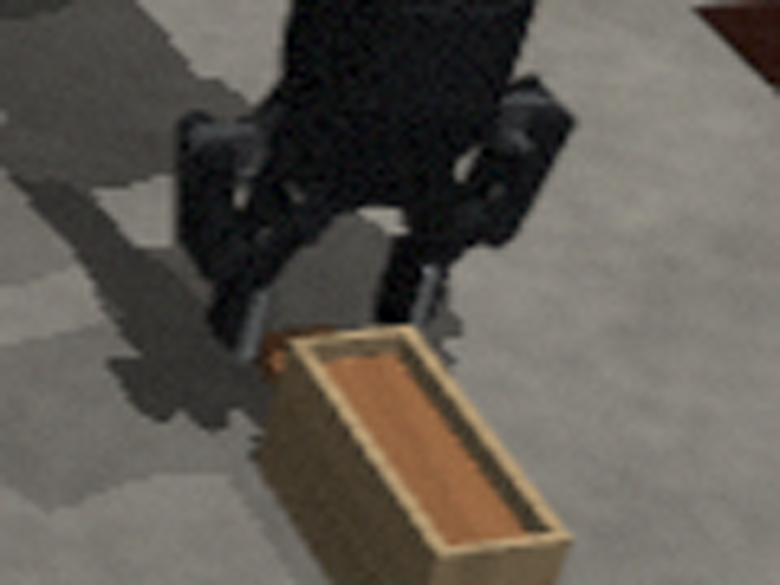

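The fingers now straddle the blank in the image, with the left tip at (240,360) and the right one hidden behind the rim at about (400,330). Their height still fits tips some 25 mm above the nominal model. I'll go 12 mm lower in small steps, watching the force.

Request:
move_arm([
  {"x": 0.0, "y": 0.0, "z": 0.007, "ax": 0.0, "ay": 0.0, "az": 0.0, "hand": 0.3},
  {"x": 0.0, "y": 0.0, "z": 0.014, "ax": 0.0, "ay": 0.0, "az": 0.0, "hand": 0.3},
  {"x": 0.0, "y": 0.0, "z": 0.02, "ax": 0.0, "ay": 0.0, "az": 0.0, "hand": 0.3},
])

```text
time_s: 3.2
position: [0.5524, 0.3425, -0.0037]
tool_rot: [-180.0, -0.0, -168.2]
contact_force: [0.5, -0.1, 0.9]
opening: 0.0557
grip_force: 0.0
```

```bash
python3 -c "
from h import *
shot('scene',(430,520,180,255),8.5)"
```

```text
[ 0.5524  0.3425 -0.0037] [-180.    -0.  -168.2] 0.0557 [ 0.5 -0.1  0.9] 0.0
pics/v9.png
```

View pics/v9.png

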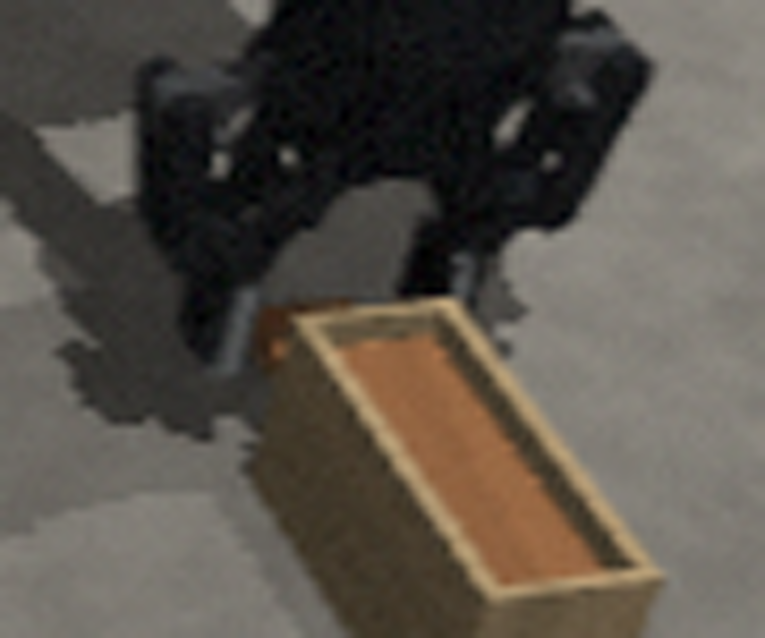

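The left tip is now beside the blank's end, at crop (225,370), with no contact force. I'll close gently.

Request:
move_arm([
  {"x": 0.0, "y": 0.0, "z": 0.0, "ax": 0.0, "ay": 0.0, "az": 0.0, "hand": -0.6},
  {"x": 0.0, "y": 0.0, "z": 0.0, "ax": 0.0, "ay": 0.0, "az": 0.0, "hand": -0.6},
  {"x": 0.0, "y": 0.0, "z": 0.0, "ax": 0.0, "ay": 0.0, "az": 0.0, "hand": -0.6},
  {"x": 0.0, "y": 0.0, "z": 0.0, "ax": 0.0, "ay": 0.0, "az": 0.0, "hand": -0.6},
  {"x": 0.0, "y": 0.0, "z": 0.0, "ax": 0.0, "ay": 0.0, "az": 0.0, "hand": -0.6},
], grip_force=30)

```text
time_s: 3.75
position: [0.5526, 0.3426, -0.0031]
tool_rot: [180.0, 0.0, -168.2]
contact_force: [-0.1, -0.2, 1.1]
opening: 0.0307
grip_force: 31.5
```

```bash
python3 -c "
from h import *
shot('scene',(430,520,180,255),8.5)"
```

```text
[ 0.5526  0.3426 -0.0031] [ 180.     0.  -168.2] 0.0307 [-0.1 -0.2  1.1] 31.50691330432892
pics/v10.png
```

The fingers gripped at 30.7 mm with almost no side force. Now I'll pull level along tool +x, which is the magazine's -x, for 85 mm.

Request:
move_arm([
  {"x": 0.03, "y": 0.0, "z": 0.0, "ax": 0.0, "ay": 0.0, "az": 0.0, "hand": -0.6},
  {"x": 0.06, "y": 0.0, "z": 0.0, "ax": 0.0, "ay": 0.0, "az": 0.0, "hand": -0.6},
  {"x": 0.095, "y": 0.0, "z": 0.0, "ax": 0.0, "ay": 0.0, "az": 0.0, "hand": -0.6},
  {"x": 0.13, "y": 0.0, "z": 0.0, "ax": 0.0, "ay": 0.0, "az": 0.0, "hand": -0.6},
  {"x": 0.145, "y": 0.0, "z": 0.0, "ax": 0.0, "ay": 0.0, "az": 0.0, "hand": -0.6},
], grip_force=40)

```text
time_s: 4.3
position: [0.4658, 0.3245, -0.0032]
tool_rot: [-180.0, -0.1, -168.2]
contact_force: [-0.7, -0.0, -0.1]
opening: 0.0307
grip_force: 41.6
```

Request:
move_arm([
  {"x": 0.02, "y": 0.0, "z": 0.0, "ax": 0.0, "ay": 0.0, "az": 0.0, "hand": -0.6},
  {"x": 0.02, "y": 0.0, "z": -0.04, "ax": 0.0, "ay": 0.0, "az": 0.0, "hand": -0.6},
  {"x": 0.02, "y": 0.0, "z": -0.1, "ax": 0.0, "ay": 0.0, "az": 0.0, "hand": -0.6},
  {"x": 0.02, "y": 0.0, "z": -0.1, "ax": 0.0, "ay": 0.0, "az": 0.0, "hand": -0.6},
])

```text
time_s: 4.7
position: [0.4583, 0.3235, 0.0609]
tool_rot: [179.9, 0.5, -168.2]
contact_force: [0.1, 0.5, 0.5]
opening: 0.0306
grip_force: 41.6
```

```bash
python3 -c "
from h import *
shot('scene',(420,530,150,250),6)"
```

```text
[0.4583 0.3235 0.0609] [ 179.9    0.5 -168.2] 0.0306 [0.1 0.5 0.5] 41.59189581871033
pics/v11.png
```

View pics/v11.png

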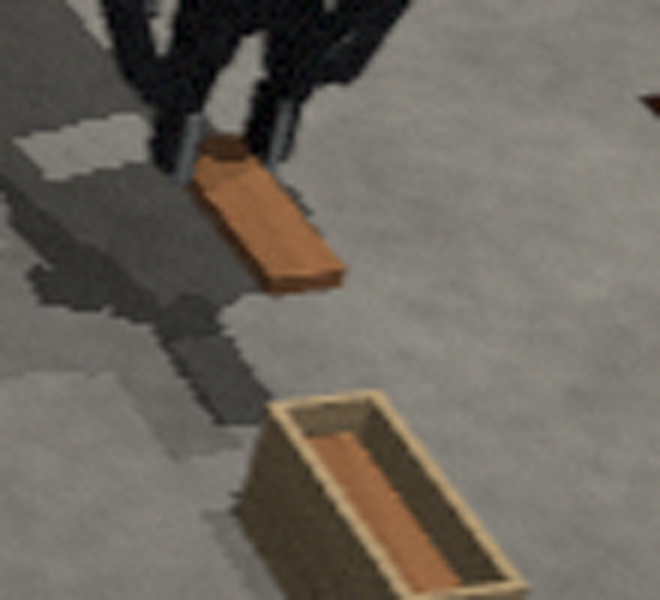

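The blank is held level, with its far end at crop (305,280) and the fingertips flush with its underside. The upper blanks are still in the magazine. The true tip is therefore about 27 mm above the reported TCP here. Next is the oblong tray.

```bash
python3 -c "
from h import *
go(.5916,-.2155,.07,168.7)"
```

```text
shift [-0.0361 -0.9242 -0.0194] turn [0.002 0.006 0.513] rows 11.1
```

Request:
move_arm([
  {"x": -0.036, "y": -0.924, "z": -0.019, "ax": 0.0, "ay": 0.0, "az": 0.513, "hand": -0.6},
  {"x": -0.036, "y": -0.924, "z": -0.019, "ax": 0.0, "ay": 0.0, "az": 0.513, "hand": -0.6},
  {"x": -0.036, "y": -0.924, "z": -0.019, "ax": 0.0, "ay": 0.0, "az": 0.513, "hand": -0.6},
  {"x": -0.036, "y": -0.924, "z": -0.019, "ax": 0.0, "ay": 0.0, "az": 0.513, "hand": -0.6},
  {"x": -0.036, "y": -0.924, "z": -0.019, "ax": 0.0, "ay": 0.0, "az": 0.513, "hand": -0.6},
])

```text
time_s: 5.25
position: [0.5162, 0.0778, 0.0611]
tool_rot: [-180.0, -0.1, 168.7]
contact_force: [1.8, -0.0, -0.3]
opening: 0.0304
grip_force: 41.6
```

```bash
python3 -c "
from h import *
go(.5916,-.2155,.07,168.7)"
```

```text
shift [-0.219  -0.4547 -0.0151] turn [-0.    -0.001 -0.   ] rows 6.1
```

Request:
move_arm([
  {"x": -0.219, "y": -0.455, "z": -0.015, "ax": 0.0, "ay": 0.0, "az": 0.0, "hand": -0.6},
  {"x": -0.219, "y": -0.455, "z": -0.015, "ax": 0.0, "ay": 0.0, "az": 0.0, "hand": -0.6},
  {"x": -0.219, "y": -0.455, "z": -0.015, "ax": 0.0, "ay": 0.0, "az": 0.0, "hand": -0.6},
  {"x": -0.219, "y": -0.455, "z": -0.015, "ax": 0.0, "ay": 0.0, "az": 0.0, "hand": -0.6},
  {"x": -0.219, "y": -0.455, "z": -0.015, "ax": 0.0, "ay": 0.0, "az": 0.0, "hand": -0.6},
])

```text
time_s: 5.75
position: [0.5783, -0.1644, 0.0683]
tool_rot: [180.0, -0.1, 168.7]
contact_force: [0.3, 0.9, -0.1]
opening: 0.0308
grip_force: 41.6
```

```bash
python3 -c "
from h import *
go(.5916,-.2155,.02,168.7)"
```

```text
shift [-0.0386 -0.0792  0.0803] turn [ 0.001 -0.002 -0.001] rows 1.4
```

Request:
move_arm([
  {"x": -0.038, "y": -0.079, "z": 0.0, "ax": 0.0, "ay": 0.0, "az": 0.0, "hand": -0.6},
  {"x": -0.038, "y": -0.079, "z": 0.04, "ax": 0.0, "ay": 0.0, "az": 0.0, "hand": -0.6},
  {"x": -0.038, "y": -0.079, "z": 0.08, "ax": 0.0, "ay": 0.0, "az": 0.0, "hand": -0.6},
  {"x": -0.038, "y": -0.079, "z": 0.08, "ax": 0.0, "ay": 0.0, "az": 0.0, "hand": -0.6},
])

```text
time_s: 6.15
position: [0.5893, -0.2126, 0.0171]
tool_rot: [179.8, -0.4, 168.7]
contact_force: [0.1, -0.2, -0.6]
opening: 0.0307
grip_force: 41.6
```

```bash
python3 -c "
from h import *
T=np.array([.624,-.222,.012]);e=np.array([.981,-.196,0]);t=np.array([.196,.981,0])
B=[T+a*.070*e+b*.039*t for a in(-1,1) for b in(-1,1)]
c=shot('scene',(190,290,170,275),5.5,B)
blobs(c,brass(c['color']),.055,100);go(.5916,-.2155,-.02,168.7)" | grep -v "\[4\|\[5"
```

```text
[ 0.5893 -0.2126  0.0171] [179.8  -0.4 168.7] 0.0307 [ 0.1 -0.2 -0.6] 41.579790115356445
pics/v12.png
[270. 297.] cen 821.3 -97.9 rect 821.7 -98.3 wh 46.3 35.0 a 7.7
[231. 231.] cen 633.1 -217.4 rect 628.5 -215.8 wh 34.4 106.6 a 80.6
[314. 198.] cen 507.3 -32.0 rect 507.2 -32.0 wh 54.4 43.7 a 2.7
[159. 169.] cen 369.3 -489.0 rect 342.0 -508.5 wh 272.3 85.7 a 13.2
[307.  56.] cen -938.5 -111.1 rect -794.1 -118.9 wh 1121.5 230.6 a 0.4
[231.  37.] cen -1067.7 -620.7 rect -1056.7 -632.0 wh 1170.5 192.7 a 6.5
shift [-0.003  -0.0042  0.0656] turn [ 0.002 -0.005 -0.   ] rows 0.8
```

View pics/v12.png

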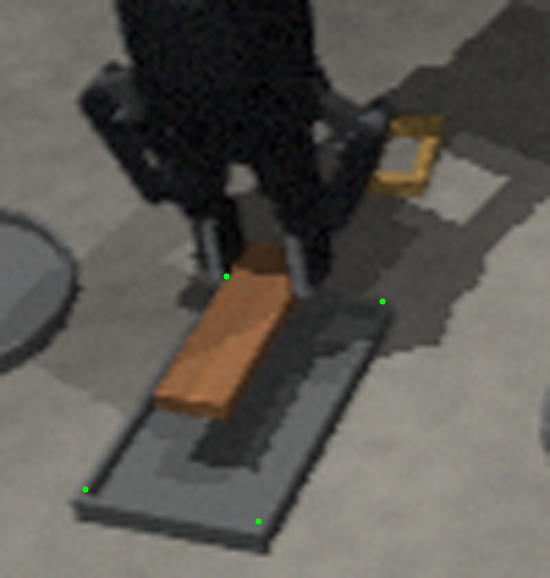

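The blank is over the oblong tray, with its centre at crop (225,335), and projected down it lands on the tray's centre. The reported height bias is again about 27 mm, so I'll lower in a guarded way.

Request:
move_arm([
  {"x": -0.003, "y": -0.01, "z": 0.03, "ax": 0.0, "ay": 0.0, "az": 0.0, "hand": -0.6},
  {"x": -0.003, "y": -0.01, "z": 0.056, "ax": 0.0, "ay": 0.0, "az": 0.0, "hand": -0.6},
  {"x": -0.003, "y": -0.01, "z": 0.06, "ax": 0.0, "ay": 0.0, "az": 0.0, "hand": -0.6},
  {"x": -0.003, "y": -0.01, "z": 0.06, "ax": 0.0, "ay": 0.0, "az": 0.0, "hand": -0.6},
])

```text
time_s: 6.6
position: [0.5924, -0.2193, -0.0139]
tool_rot: [-180.0, 0.0, 168.7]
contact_force: [-0.7, 0.9, -1.1]
opening: 0.0303
grip_force: 41.6
```

Request:
move_arm([
  {"x": 0.0, "y": 0.0, "z": 0.004, "ax": 0.0, "ay": 0.0, "az": 0.0, "hand": -0.6},
  {"x": 0.0, "y": 0.0, "z": 0.004, "ax": 0.0, "ay": 0.0, "az": 0.0, "hand": -0.6},
])

```text
time_s: 6.8
position: [0.5923, -0.2194, -0.0163]
tool_rot: [-180.0, 0.1, 168.7]
contact_force: [-0.4, 0.4, 0.8]
opening: 0.0306
grip_force: 41.6
```

Request:
move_arm([
  {"x": 0.0, "y": 0.0, "z": 0.005, "ax": 0.0, "ay": 0.0, "az": 0.0, "hand": -0.6},
  {"x": 0.0, "y": 0.0, "z": 0.005, "ax": 0.0, "ay": 0.0, "az": 0.0, "hand": -0.6},
])

```text
time_s: 7.0
position: [0.5919, -0.2193, -0.0202]
tool_rot: [180.0, -0.0, 168.7]
contact_force: [-0.1, -1.2, -0.1]
opening: 0.0305
grip_force: 41.6
```

Request:
move_arm([
  {"x": 0.0, "y": 0.0, "z": 0.004, "ax": 0.0, "ay": 0.0, "az": 0.0, "hand": -0.6},
  {"x": 0.0, "y": 0.0, "z": 0.004, "ax": 0.0, "ay": 0.0, "az": 0.0, "hand": -0.6},
])

```text
time_s: 7.2
position: [0.5918, -0.2193, -0.0228]
tool_rot: [180.0, -0.0, 168.7]
contact_force: [0.6, 1.2, -0.5]
opening: 0.0307
grip_force: 41.6
```

```bash
python3 -c "
from h import *
c=shot('scene',(190,290,170,275),5.5)
blobs(c,brass(c['color'])[:,200:280].copy() if 0 else brass(c['color']),.013,500)" | grep "23[0-9]\."
```

```text
[230.  46.] cen -1225.1 -663.1 rect -1118.3 -660.8 wh 1453.5 212.1 a 7.2
```

Request:
move_arm([
  {"x": 0.0, "y": 0.0, "z": 0.002, "ax": 0.0, "ay": 0.0, "az": 0.0, "hand": -0.6},
  {"x": 0.0, "y": 0.0, "z": 0.002, "ax": 0.0, "ay": 0.0, "az": 0.0, "hand": -0.6},
])

```text
time_s: 7.45
position: [0.5919, -0.2194, -0.0238]
tool_rot: [180.0, -0.0, 168.7]
contact_force: [-1.2, -0.3, -0.0]
opening: 0.0305
grip_force: 41.6
```

Request:
move_arm([
  {"x": 0.0, "y": 0.0, "z": 0.002, "ax": 0.0, "ay": 0.0, "az": 0.0, "hand": -0.6},
  {"x": 0.0, "y": 0.0, "z": 0.002, "ax": 0.0, "ay": 0.0, "az": 0.0, "hand": -0.6},
])

```text
time_s: 7.65
position: [0.592, -0.2194, -0.0249]
tool_rot: [-180.0, 0.0, 168.7]
contact_force: [1.0, 0.2, 0.2]
opening: 0.0306
grip_force: 41.6
```

```bash
python3 -c "
from h import *
c=shot('scene',(190,290,170,275),5.5)
blobs(c,brass(c['color']),.013,100)" | grep "2[0-9][0-9]\. "
```

```text
[270. 297.] cen 789.1 -107.0 rect 789.4 -107.4 wh 49.7 37.5 a 7.7
[231. 244.] cen 635.6 -223.8 rect 631.8 -222.2 wh 34.7 104.3 a 80.4
[262. 197.] cen 451.5 -180.9 rect 454.3 -181.5 wh 37.0 63.0 a 88.8
[230.  46.] cen -1224.6 -662.7 rect -1112.6 -659.5 wh 1466.9 212.0 a 7.4
```

Request:
move_arm([
  {"x": 0.0, "y": 0.0, "z": 0.003, "ax": 0.0, "ay": 0.0, "az": 0.0, "hand": -0.6},
  {"x": 0.0, "y": 0.0, "z": 0.003, "ax": 0.0, "ay": 0.0, "az": 0.0, "hand": -0.6},
])

```text
time_s: 7.9
position: [0.5921, -0.2195, -0.0251]
tool_rot: [-180.0, 0.0, 168.7]
contact_force: [-5.0, 2.1, 12.4]
opening: 0.0304
grip_force: 42.9
```

Request:
move_arm([
  {"x": 0.0, "y": 0.0, "z": 0.002, "ax": 0.0, "ay": 0.0, "az": 0.0, "hand": -0.6},
  {"x": 0.0, "y": 0.0, "z": 0.002, "ax": 0.0, "ay": 0.0, "az": 0.0, "hand": -0.6},
])

```text
time_s: 8.1
position: [0.5921, -0.2195, -0.0251]
tool_rot: [-180.0, 0.1, 168.7]
contact_force: [-7.6, 3.2, 22.0]
opening: 0.0306
grip_force: 43.9
```

Contact came at TCP z = -25.1 mm, which is consistent with the grip. I'll ease up, open to about 42 mm and lift.

Request:
move_arm([
  {"x": 0.0, "y": 0.0, "z": -0.005, "ax": 0.0, "ay": 0.0, "az": 0.0, "hand": -0.6},
  {"x": 0.0, "y": 0.0, "z": -0.005, "ax": 0.0, "ay": 0.0, "az": 0.0, "hand": -0.02},
  {"x": 0.0, "y": 0.0, "z": -0.005, "ax": 0.0, "ay": 0.0, "az": 0.0, "hand": -0.02},
  {"x": 0.0, "y": 0.0, "z": -0.03, "ax": 0.0, "ay": 0.0, "az": 0.0, "hand": -0.02},
  {"x": 0.0, "y": 0.0, "z": -0.1, "ax": 0.0, "ay": 0.0, "az": 0.0, "hand": -0.02},
])

```text
time_s: 8.6
position: [0.59, -0.2183, 0.0288]
tool_rot: [179.8, -0.5, 168.7]
contact_force: [0.3, -0.9, 0.8]
opening: 0.0421
grip_force: 0.0
```

```bash
python3 -c "
from h import *
c=shot('scene',(190,290,170,275),5.5)
blobs(c,brass(c['color']),.013,100)
go(.4415,-.183,.04,176.8)" | grep "2[0-9][0-9]\. \|shift\|^\[ 0"
```

```text
[ 0.59   -0.2183  0.0288] [179.8  -0.5 168.7] 0.0421 [ 0.3 -0.9  0.8] 0.0
[239. 299.] cen 797.2 -169.9 rect 796.7 -169.5 wh 25.8 38.4 a 23.4
[270. 297.] cen 789.1 -107.0 rect 789.3 -107.2 wh 49.8 37.2 a 9.8
[233. 243.] cen 630.6 -221.8 rect 630.9 -221.7 wh 35.2 105.8 a 81.0
[262. 198.] cen 452.4 -181.0 rect 454.7 -181.3 wh 62.9 36.9 a 0.2
[229.  35.] cen -1285.8 -687.7 rect -1240.9 -689.5 wh 1145.6 189.9 a 5.9
shift [ 0.2614  0.0115 -0.0044] turn [-0.003  0.008 -0.18 ] rows 3.1
```

The blank lies centred in the tray. The loop is next.

Request:
move_arm([
  {"x": 0.261, "y": 0.0115, "z": -0.02, "ax": 0.0, "ay": 0.0, "az": -0.18, "hand": 0.4},
  {"x": 0.261, "y": 0.0115, "z": -0.02, "ax": 0.0, "ay": 0.0, "az": -0.18, "hand": 0.4},
  {"x": 0.261, "y": 0.0115, "z": -0.02, "ax": 0.0, "ay": 0.0, "az": -0.18, "hand": 0.4},
  {"x": 0.261, "y": 0.0115, "z": 0.02, "ax": 0.0, "ay": 0.0, "az": -0.18, "hand": 0.4},
  {"x": 0.261, "y": 0.0115, "z": 0.02, "ax": 0.0, "ay": 0.0, "az": -0.18, "hand": 0.4},
])

```text
time_s: 9.15
position: [0.4378, -0.181, 0.0189]
tool_rot: [179.9, -0.2, 176.8]
contact_force: [-0.4, -1.2, 0.9]
opening: 0.0594
grip_force: 0.0
```

```bash
python3 -c "
from h import *
go(.4415,-.183,-.026,176.8)
c=shot('scene',(220,320,140,220),7.5,[[.4415,-.183,.01]])
c=shot('top',(340,440,210,290),5.5,[[.4415,-.183,.01]])"
```

```text
shift [-0.0066 -0.0032  0.0748] turn [ 0.003 -0.004 -0.001] rows 0.9
[ 0.4378 -0.181   0.0189] [179.9  -0.2 176.8] 0.0594 [-0.4 -1.2  0.9] 0.0
pics/v16.png
[ 0.4396 -0.1819  0.0198] [ 1.800e+02 -1.000e-01  1.768e+02] 0.0597 [ 0.6 -0.2  0.8] 0.0
pics/v17.png
```

View pics/v16.png

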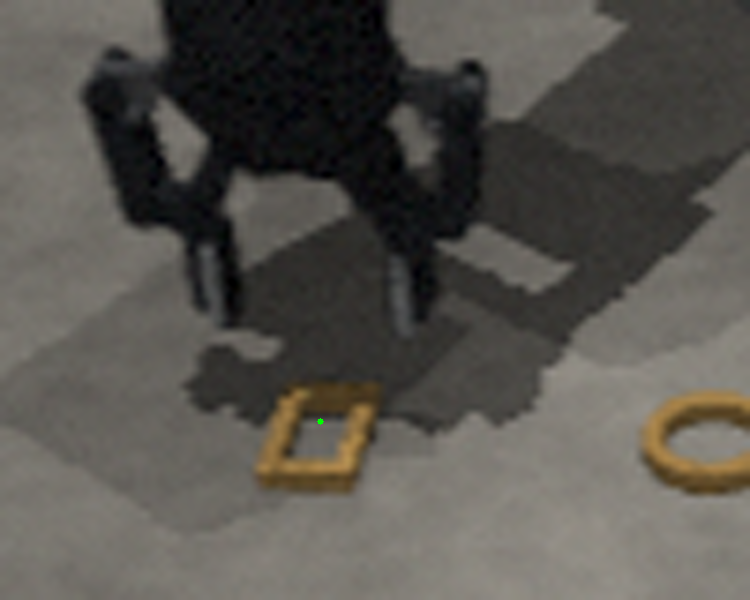

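The open fingers are at crop (215,325) and (405,335), centred over the loop at (320,430). Going down and gripping.

Request:
move_arm([
  {"x": -0.004, "y": -0.002, "z": 0.04, "ax": 0.0, "ay": 0.0, "az": 0.0, "hand": 0.4},
  {"x": -0.004, "y": -0.002, "z": 0.07, "ax": 0.0, "ay": 0.0, "az": 0.0, "hand": 0.4},
  {"x": -0.004, "y": -0.002, "z": 0.075, "ax": 0.0, "ay": 0.0, "az": 0.0, "hand": 0.2},
  {"x": -0.004, "y": -0.002, "z": 0.075, "ax": 0.0, "ay": 0.0, "az": 0.0, "hand": 0.0},
])

```text
time_s: 9.65
position: [0.4429, -0.1836, -0.0248]
tool_rot: [-180.0, 0.0, 176.8]
contact_force: [-0.3, 0.5, 0.2]
opening: 0.0426
grip_force: 0.0
```

Request:
move_arm([
  {"x": 0.0, "y": 0.0, "z": 0.0, "ax": 0.0, "ay": 0.0, "az": 0.0, "hand": -0.4},
  {"x": 0.0, "y": 0.0, "z": 0.0, "ax": 0.0, "ay": 0.0, "az": 0.0, "hand": -0.4},
  {"x": 0.0, "y": 0.0, "z": 0.0, "ax": 0.0, "ay": 0.0, "az": 0.0, "hand": -0.4},
  {"x": 0.0, "y": 0.0, "z": 0.0, "ax": 0.0, "ay": 0.0, "az": 0.0, "hand": -0.4},
])

```text
time_s: 10.05
position: [0.4429, -0.1837, -0.024]
tool_rot: [-179.9, 0.1, 176.8]
contact_force: [1.4, 0.7, 6.1]
opening: 0.0338
grip_force: 40.7
```

Request:
move_arm([
  {"x": 0.0, "y": 0.0, "z": -0.06, "ax": 0.0, "ay": 0.0, "az": 0.0, "hand": -0.4},
  {"x": 0.0, "y": 0.0, "z": -0.12, "ax": 0.0, "ay": 0.0, "az": 0.0, "hand": -0.4},
  {"x": 0.0, "y": 0.0, "z": -0.12, "ax": 0.0, "ay": 0.0, "az": 0.0, "hand": -0.4},
], grip_force=60)

```text
time_s: 10.35
position: [0.4438, -0.1845, 0.0509]
tool_rot: [-179.8, 0.4, 176.8]
contact_force: [0.2, 0.3, 0.0]
opening: 0.033
grip_force: 59.6
```

```bash
python3 -c "
from h import *
go(.607,.108,.04,171.5)"
```

```text
shift [-0.2444  0.5019  0.0175] turn [-0.005  0.008  0.118] rows 6.7
```

Request:
move_arm([
  {"x": -0.244, "y": 0.502, "z": 0.0, "ax": 0.0, "ay": 0.0, "az": 0.118, "hand": -0.4},
  {"x": -0.244, "y": 0.502, "z": 0.0, "ax": 0.0, "ay": 0.0, "az": 0.118, "hand": -0.4},
  {"x": -0.244, "y": 0.502, "z": 0.0, "ax": 0.0, "ay": 0.0, "az": 0.118, "hand": -0.4},
  {"x": -0.244, "y": 0.502, "z": 0.0, "ax": 0.0, "ay": 0.0, "az": 0.118, "hand": -0.4},
  {"x": -0.244, "y": 0.502, "z": 0.0, "ax": 0.0, "ay": 0.0, "az": 0.118, "hand": -0.4},
])

```text
time_s: 10.85
position: [0.564, 0.0371, 0.0464]
tool_rot: [-180.0, -0.1, 171.5]
contact_force: [0.5, -0.7, -1.7]
opening: 0.0329
grip_force: 59.7
```

```bash
python3 -c "
from h import *
go(.607,.108,.0,171.5)"
```

```text
shift [-0.0535  0.1275  0.0772] turn [-0.    -0.002 -0.   ] rows 1.9
```

Request:
move_arm([
  {"x": -0.053, "y": 0.127, "z": 0.0, "ax": 0.0, "ay": 0.0, "az": 0.0, "hand": -0.4},
  {"x": -0.053, "y": 0.127, "z": 0.0, "ax": 0.0, "ay": 0.0, "az": 0.0, "hand": -0.4},
  {"x": -0.053, "y": 0.127, "z": 0.04, "ax": 0.0, "ay": 0.0, "az": 0.0, "hand": -0.4},
  {"x": -0.053, "y": 0.127, "z": 0.077, "ax": 0.0, "ay": 0.0, "az": 0.0, "hand": -0.4},
  {"x": -0.053, "y": 0.127, "z": 0.077, "ax": 0.0, "ay": 0.0, "az": 0.0, "hand": -0.4},
])

```text
time_s: 11.35
position: [0.6041, 0.1061, -0.0027]
tool_rot: [-179.9, -0.4, 171.5]
contact_force: [-0.1, 0.3, -1.6]
opening: 0.0331
grip_force: 59.9
```

```bash
python3 -c "
from h import *
go(.607,.108,-.019,171.5)
c=shot('scene',(320,430,180,270),6.5,[[.607,.108,.003]])
blobs(c,brass(c['color']),.035,100)"|grep "3[0-9][0-9]\. \|shift\|^\[ 0"
```

```text
shift [-0.0045  0.004   0.0271] turn [-0.001 -0.009  0.   ] rows 0.3
[ 0.6041  0.1061 -0.0027] [-179.9   -0.4  171.5] 0.0331 [-0.1  0.3 -1.6] 59.91294980049133
[371. 234.] cen 615.5 106.3 rect 614.6 106.8 wh 37.1 62.9 a 82.2
[315. 198.] cen 481.4 -34.0 rect 481.5 -34.2 wh 56.1 45.1 a 2.7
```

Request:
move_arm([
  {"x": -0.003, "y": 0.003, "z": 0.02, "ax": 0.0, "ay": 0.0, "az": 0.0, "hand": -0.4},
  {"x": -0.003, "y": 0.003, "z": 0.03, "ax": 0.0, "ay": 0.0, "az": 0.0, "hand": -0.4},
  {"x": -0.003, "y": 0.003, "z": 0.03, "ax": 0.0, "ay": 0.0, "az": 0.0, "hand": -0.4},
])

```text
time_s: 11.7
position: [0.6082, 0.1072, -0.0177]
tool_rot: [-180.0, -0.1, 171.5]
contact_force: [-0.7, -0.4, -1.8]
opening: 0.0329
grip_force: 59.9
```

```bash
python3 -c "
from h import *
go(.607,.108,-.020,171.5)"
```

```text
shift [0.0021 0.0011 0.0038] turn [-0.    -0.001 -0.   ] rows 0.1
```

Request:
move_arm([
  {"x": 0.0, "y": 0.0, "z": 0.004, "ax": 0.0, "ay": 0.0, "az": 0.0, "hand": -0.4},
  {"x": 0.0, "y": 0.0, "z": 0.004, "ax": 0.0, "ay": 0.0, "az": 0.0, "hand": -0.4},
])

```text
time_s: 11.9
position: [0.6086, 0.1072, -0.0194]
tool_rot: [180.0, 0.0, 171.5]
contact_force: [0.9, -0.2, -0.2]
opening: 0.033
grip_force: 59.9
```

Request:
move_arm([
  {"x": 0.0, "y": 0.0, "z": 0.0, "ax": 0.0, "ay": 0.0, "az": 0.0, "hand": 0.1},
  {"x": 0.0, "y": 0.0, "z": 0.0, "ax": 0.0, "ay": 0.0, "az": 0.0, "hand": 0.1},
  {"x": 0.0, "y": 0.0, "z": -0.03, "ax": 0.0, "ay": 0.0, "az": 0.0, "hand": 0.1},
  {"x": 0.0, "y": 0.0, "z": -0.11, "ax": 0.0, "ay": 0.0, "az": 0.0, "hand": 0.1},
  {"x": 0.0, "y": 0.0, "z": -0.11, "ax": 0.0, "ay": 0.0, "az": 0.0, "hand": 0.1},
])

```text
time_s: 12.4
position: [0.6118, 0.1074, 0.0526]
tool_rot: [179.9, 0.6, 171.5]
contact_force: [0.9, -0.4, 0.1]
opening: 0.0469
grip_force: 0.0
```

```bash
python3 -c "
from h import *
go(.456,.085,.03,180)
c=shot('scene',(320,430,180,270),6.5)
blobs(c,brass(c['color']),.013,100)"|grep "3[0-9][0-9]\. \|shift\|^\[ 0"
```

```text
shift [ 0.2517 -0.0753  0.0348] turn [ 0.001  0.014 -0.189] rows 3.2
[371. 241.] cen 613.8 108.4 rect 614.1 109.1 wh 36.4 62.7 a 83.7
[315. 198.] cen 453.1 -36.4 rect 453.1 -36.6 wh 58.1 46.7 a 2.7
```

The loop is in the square tray. The small ring comes next.

Request:
move_arm([
  {"x": 0.252, "y": -0.075, "z": 0.0, "ax": 0.0, "ay": 0.0, "az": -0.189, "hand": 0.4},
  {"x": 0.252, "y": -0.075, "z": 0.0, "ax": 0.0, "ay": 0.0, "az": -0.189, "hand": 0.4},
  {"x": 0.252, "y": -0.075, "z": 0.0, "ax": 0.0, "ay": 0.0, "az": -0.189, "hand": 0.4},
  {"x": 0.252, "y": -0.075, "z": 0.03, "ax": 0.0, "ay": 0.0, "az": -0.189, "hand": 0.4},
  {"x": 0.252, "y": -0.075, "z": 0.06, "ax": 0.0, "ay": 0.0, "az": -0.189, "hand": 0.4},
])

```text
time_s: 12.95
position: [0.4505, 0.0851, 0.0103]
tool_rot: [-180.0, -0.0, 180.0]
contact_force: [1.6, -0.6, -0.2]
opening: 0.0598
grip_force: 0.0
```

```bash
python3 -c "
from h import *
go(.456,.085,-.0235,180)
c=shot('scene',(300,410,140,230),6.5,[[.456,.085,.01]])
blobs(c,brass(c['color']),.010,30)"|grep "3[0-9][0-9]\. \|shift\|^\[ 0"
```

```text
shift [-0.0091 -0.0002  0.0564] turn [-0. -0. -0.] rows 0.7
[371. 241.] cen 611.0 108.6 rect 610.8 108.6 wh 34.9 63.1 a 81.5
[360. 203.] cen 464.1 85.8 rect 463.7 86.0 wh 29.8 39.6 a 89.1
[315. 198.] cen 449.2 -36.7 rect 449.3 -36.9 wh 58.4 46.9 a 2.7
```

Request:
move_arm([
  {"x": -0.01, "y": 0.0, "z": 0.03, "ax": 0.0, "ay": 0.0, "az": 0.0, "hand": 0.4},
  {"x": -0.01, "y": 0.0, "z": 0.055, "ax": 0.0, "ay": 0.0, "az": 0.0, "hand": 0.3},
  {"x": -0.01, "y": 0.0, "z": 0.056, "ax": 0.0, "ay": 0.0, "az": 0.0, "hand": 0.1},
  {"x": -0.01, "y": 0.0, "z": 0.056, "ax": 0.0, "ay": 0.0, "az": 0.0, "hand": 0.0},
], grip_force=40)

```text
time_s: 13.4
position: [0.4583, 0.0852, -0.023]
tool_rot: [180.0, -0.0, 180.0]
contact_force: [-0.8, -0.0, -0.0]
opening: 0.0428
grip_force: 0.0
```

Request:
move_arm([
  {"x": 0.0, "y": 0.0, "z": 0.0, "ax": 0.0, "ay": 0.0, "az": 0.0, "hand": -0.5},
  {"x": 0.0, "y": 0.0, "z": 0.0, "ax": 0.0, "ay": 0.0, "az": 0.0, "hand": -0.5},
  {"x": 0.0, "y": 0.0, "z": 0.0, "ax": 0.0, "ay": 0.0, "az": 0.0, "hand": -0.5},
  {"x": 0.0, "y": 0.0, "z": 0.0, "ax": 0.0, "ay": 0.0, "az": 0.0, "hand": -0.5},
])

```text
time_s: 13.8
position: [0.4587, 0.0852, -0.022]
tool_rot: [-180.0, 0.1, -180.0]
contact_force: [-1.3, 0.6, 5.0]
opening: 0.0288
grip_force: 39.1
```

Request:
move_arm([
  {"x": 0.0, "y": 0.0, "z": -0.03, "ax": 0.0, "ay": 0.0, "az": 0.0, "hand": -0.5},
  {"x": 0.0, "y": 0.0, "z": -0.1, "ax": 0.0, "ay": 0.0, "az": 0.0, "hand": -0.5},
  {"x": 0.0, "y": 0.0, "z": -0.1, "ax": 0.0, "ay": 0.0, "az": 0.0, "hand": -0.5},
])

```text
time_s: 14.1
position: [0.4609, 0.0851, 0.0413]
tool_rot: [-180.0, 0.5, -180.0]
contact_force: [-0.1, -0.7, -0.4]
opening: 0.0289
grip_force: 39.5
```

```bash
python3 -c "
from h import *
go(.625,-.0415,.04,180)
c=shot('scene',(320,400,140,220),7)
for z in(.05,.07,.09):blobs(c,brass(c['color']),z,15)"|grep "3[3-9][0-9]\. \|shift\|^\[ 0"; ls pics|tail -1
```

```text
shift [-0.2735 -0.2111  0.0047] turn [-0.001  0.011  0.   ] rows 4.1
[371. 241.] cen 652.4 103.9 rect 652.3 104.0 wh 32.9 58.9 a 82.5
[361. 184.] cen 435.9 88.2 rect 436.1 89.3 wh 31.2 43.0 a 82.4
[371. 241.] cen 673.2 101.7 rect 673.1 101.7 wh 31.8 56.9 a 82.4
[361. 184.] cen 463.8 86.5 rect 464.0 87.5 wh 30.2 41.6 a 82.4
[371. 241.] cen 694.0 99.4 rect 693.9 99.5 wh 30.7 55.0 a 82.4
[361. 184.] cen 491.6 84.7 rect 491.8 85.7 wh 29.1 40.1 a 82.4
v9.png
```

The ring is lifted level. Moving to the small dish.

Request:
move_arm([
  {"x": -0.274, "y": -0.211, "z": 0.0, "ax": 0.0, "ay": 0.0, "az": 0.0, "hand": -0.5},
  {"x": -0.274, "y": -0.211, "z": 0.0, "ax": 0.0, "ay": 0.0, "az": 0.0, "hand": -0.5},
  {"x": -0.274, "y": -0.211, "z": 0.0, "ax": 0.0, "ay": 0.0, "az": 0.0, "hand": -0.5},
  {"x": -0.274, "y": -0.211, "z": 0.0, "ax": 0.0, "ay": 0.0, "az": 0.0, "hand": -0.5},
  {"x": -0.274, "y": -0.211, "z": 0.0, "ax": 0.0, "ay": 0.0, "az": 0.0, "hand": -0.5},
])

```text
time_s: 14.65
position: [0.6258, -0.0451, 0.0358]
tool_rot: [-179.9, 0.1, 179.8]
contact_force: [0.5, 0.7, -1.5]
opening: 0.0285
grip_force: 39.5
```

Request:
move_arm([
  {"x": 0.0, "y": 0.0, "z": 0.04, "ax": 0.0, "ay": 0.0, "az": 0.0, "hand": -0.5},
  {"x": 0.0, "y": 0.0, "z": 0.07, "ax": 0.0, "ay": 0.0, "az": 0.0, "hand": -0.5},
  {"x": 0.0, "y": 0.0, "z": 0.07, "ax": 0.0, "ay": 0.0, "az": 0.0, "hand": -0.5},
])

```text
time_s: 14.95
position: [0.6205, -0.0407, -0.008]
tool_rot: [179.9, -0.4, 180.0]
contact_force: [0.8, 0.3, 0.1]
opening: 0.0287
grip_force: 39.6
```

```bash
python3 -c "
from h import *
go(.626,-.0415,-.0175,180)
c=shot('scene',(320,400,140,220),7)
for z in(.035,):blobs(c,brass(c['color']),z,15)"|grep "3[0-9][0-9]\. \|2[89].\. \|shift\|^\[ 0"
```

```text
shift [-0.0093 -0.0014  0.0157] turn [ 0.002 -0.008 -0.   ] rows 0.2
[ 0.6205 -0.0407 -0.008 ] [179.9  -0.4 180. ] 0.0287 [0.8 0.3 0.1] 39.59868907928467
[309. 240.] cen 638.1 -37.8 rect 637.6 -37.0 wh 37.3 27.7 a 5.0
[371. 241.] cen 636.9 105.7 rect 636.7 105.8 wh 33.6 60.3 a 81.9
```

Request:
move_arm([
  {"x": -0.006, "y": -0.002, "z": 0.01, "ax": 0.0, "ay": 0.0, "az": 0.0, "hand": -0.5},
  {"x": -0.006, "y": -0.002, "z": 0.017, "ax": 0.0, "ay": 0.0, "az": 0.0, "hand": -0.5},
  {"x": -0.006, "y": -0.002, "z": 0.017, "ax": 0.0, "ay": 0.0, "az": 0.0, "hand": -0.5},
])

```text
time_s: 15.3
position: [0.6263, -0.0426, -0.0154]
tool_rot: [180.0, -0.0, 180.0]
contact_force: [0.1, 0.0, -1.2]
opening: 0.0291
grip_force: 39.6
```

Request:
move_arm([
  {"x": 0.0, "y": 0.0, "z": 0.002, "ax": 0.0, "ay": 0.0, "az": 0.0, "hand": -0.5},
  {"x": 0.0, "y": 0.0, "z": 0.002, "ax": 0.0, "ay": 0.0, "az": 0.0, "hand": -0.5},
])

```text
time_s: 15.5
position: [0.6264, -0.0426, -0.0163]
tool_rot: [-180.0, 0.0, -180.0]
contact_force: [0.6, -1.0, -0.2]
opening: 0.0289
grip_force: 39.6
```

Request:
move_arm([
  {"x": 0.0, "y": 0.0, "z": 0.003, "ax": 0.0, "ay": 0.0, "az": 0.0, "hand": -0.5},
  {"x": 0.0, "y": 0.0, "z": 0.003, "ax": 0.0, "ay": 0.0, "az": 0.0, "hand": -0.5},
])

```text
time_s: 15.7
position: [0.6262, -0.0426, -0.0184]
tool_rot: [180.0, -0.0, 180.0]
contact_force: [0.1, 0.2, -1.3]
opening: 0.0291
grip_force: 39.6
```

Request:
move_arm([
  {"x": 0.0, "y": 0.0, "z": 0.0, "ax": 0.0, "ay": 0.0, "az": 0.0, "hand": 0.05},
  {"x": 0.0, "y": 0.0, "z": 0.0, "ax": 0.0, "ay": 0.0, "az": 0.0, "hand": 0.05},
  {"x": 0.0, "y": 0.0, "z": -0.03, "ax": 0.0, "ay": 0.0, "az": 0.0, "hand": 0.05},
  {"x": 0.0, "y": 0.0, "z": -0.11, "ax": 0.0, "ay": 0.0, "az": 0.0, "hand": 0.05},
  {"x": 0.0, "y": 0.0, "z": -0.11, "ax": 0.0, "ay": 0.0, "az": 0.0, "hand": 0.05},
])

```text
time_s: 16.2
position: [0.6294, -0.0433, 0.0537]
tool_rot: [-179.8, 0.6, -180.0]
contact_force: [0.9, 0.4, 0.2]
opening: 0.0449
grip_force: 0.0
```

```bash
python3 -c "
from h import *
go(.442,-.0375,.03,180)
c=shot('scene',(320,400,140,220),7)
for z in(.013,):blobs(c,brass(c['color']),z,15)"|grep "3[0-9][0-9]\. \|2[89].\. \|shift\|^\[ 0"
```

```text
shift [0.3128 0.0098 0.0362] turn [-0.003  0.013  0.   ] rows 3.8
[ 0.6294 -0.0433  0.0537] [-179.8    0.6 -180. ] 0.0449 [0.9 0.4 0.2] 0.0
[308. 244.] cen 630.9 -40.1 rect 631.6 -39.3 wh 37.6 30.9 a 5.1
[371. 241.] cen 614.1 108.2 rect 614.0 108.3 wh 34.7 62.8 a 81.5
[310. 202.] cen 470.7 -48.2 rect 470.0 -48.6 wh 34.4 11.3 a 35.5
```

The small ring is in place. Last is the big ring.

Request:
move_arm([
  {"x": 0.312, "y": 0.01, "z": 0.0, "ax": 0.0, "ay": 0.0, "az": 0.0, "hand": 0.8},
  {"x": 0.312, "y": 0.01, "z": 0.0, "ax": 0.0, "ay": 0.0, "az": 0.0, "hand": 0.8},
  {"x": 0.312, "y": 0.01, "z": 0.0, "ax": 0.0, "ay": 0.0, "az": 0.0, "hand": 0.8},
  {"x": 0.312, "y": 0.01, "z": 0.03, "ax": 0.0, "ay": 0.0, "az": 0.0, "hand": 0.8},
  {"x": 0.312, "y": 0.01, "z": 0.06, "ax": 0.0, "ay": 0.0, "az": 0.0, "hand": 0.8},
])

```text
time_s: 16.75
position: [0.4341, -0.0354, 0.0112]
tool_rot: [179.9, -0.2, 180.0]
contact_force: [1.1, -1.3, 0.1]
opening: 0.0769
grip_force: 0.0
```

```bash
python3 -c "
from h import *
go(.4425,-.0375,-.0255,180)
c=shot('scene',(260,360,140,220),7.5,[[.4425,-.0375,.01]])
blobs(c,brass(c['color']),.010,30)"|grep "3[0-9][0-9]\. \|shift\|^\[ 0"
```

```text
shift [-0.0143 -0.0036  0.0611] turn [ 0.002 -0.005 -0.001] rows 0.8
[ 0.4341 -0.0354  0.0112] [179.9  -0.2 180. ] 0.0769 [ 1.1 -1.3  0.1] 0.0
[308. 244.] cen 628.0 -40.6 rect 628.8 -39.9 wh 37.2 31.4 a 2.0
[371. 241.] cen 611.0 108.6 rect 610.8 108.6 wh 34.9 63.1 a 81.5
[315. 198.] cen 448.9 -36.8 rect 449.3 -37.0 wh 58.4 47.2 a 2.7
```

Request:
move_arm([
  {"x": -0.014, "y": -0.003, "z": 0.03, "ax": 0.0, "ay": 0.0, "az": 0.0, "hand": 0.8},
  {"x": -0.014, "y": -0.003, "z": 0.055, "ax": 0.0, "ay": 0.0, "az": 0.0, "hand": 0.6},
  {"x": -0.014, "y": -0.003, "z": 0.06, "ax": 0.0, "ay": 0.0, "az": 0.0, "hand": 0.5},
  {"x": -0.014, "y": -0.003, "z": 0.06, "ax": 0.0, "ay": 0.0, "az": 0.0, "hand": 0.4},
], grip_force=40)

```text
time_s: 17.2
position: [0.4475, -0.0384, -0.0245]
tool_rot: [180.0, -0.1, -180.0]
contact_force: [0.4, 0.4, 0.3]
opening: 0.0597
grip_force: 0.0
```

Request:
move_arm([
  {"x": 0.0, "y": 0.0, "z": 0.0, "ax": 0.0, "ay": 0.0, "az": 0.0, "hand": -0.1},
  {"x": 0.0, "y": 0.0, "z": 0.0, "ax": 0.0, "ay": 0.0, "az": 0.0, "hand": -0.1},
  {"x": 0.0, "y": 0.0, "z": 0.0, "ax": 0.0, "ay": 0.0, "az": 0.0, "hand": -0.1},
  {"x": 0.0, "y": 0.0, "z": 0.0, "ax": 0.0, "ay": 0.0, "az": 0.0, "hand": -0.1},
])

```text
time_s: 17.6
position: [0.4487, -0.0381, -0.0216]
tool_rot: [-180.0, 0.2, -180.0]
contact_force: [-3.4, 6.6, 28.6]
opening: 0.0387
grip_force: 14.5
```

The opening is too small and the force has risen, so the tips probably slid on the ring's edge. I'll open, lift and measure again.

Request:
move_arm([
  {"x": 0.0, "y": 0.0, "z": -0.004, "ax": 0.0, "ay": 0.0, "az": 0.0, "hand": 0.3},
  {"x": 0.0, "y": 0.0, "z": -0.004, "ax": 0.0, "ay": 0.0, "az": 0.0, "hand": 0.6},
  {"x": 0.0, "y": 0.0, "z": -0.004, "ax": 0.0, "ay": 0.0, "az": 0.0, "hand": 0.8},
  {"x": 0.0, "y": 0.0, "z": -0.06, "ax": 0.0, "ay": 0.0, "az": 0.0, "hand": 0.8},
  {"x": 0.0, "y": 0.0, "z": -0.06, "ax": 0.0, "ay": 0.0, "az": 0.0, "hand": 0.8},
])

```text
time_s: 18.1
position: [0.449, -0.0389, 0.014]
tool_rot: [-179.9, 0.3, 180.0]
contact_force: [-0.2, 0.0, -0.3]
opening: 0.0769
grip_force: 0.0
```

```bash
python3 -c "
from h import *
from plant import capture
c=shot('scene',(260,360,140,220),7.5)
cv2.imwrite('pics/crop.png',1)if 0 else 0
blobs(c,brass(c['color']),.010,30)
c=capture('top');blobs(c,brass(c['color']),.010,30)
m=brass(c['color'])[225:275,290:360]
print('\n'.join(''.join('#' if v else '.' for v in r) for r in m[8:45,12:60]))"|grep "3[0-9][0-9]\. \|shift\|^\[ 0\|#"
```

```text
[ 0.449  -0.0389  0.014 ] [-179.9    0.3  180. ] 0.0769 [-0.2  0.  -0.3] 0.0
[308. 244.] cen 627.9 -40.4 rect 628.6 -39.7 wh 37.8 31.0 a 5.1
[371. 241.] cen 611.0 108.6 rect 610.8 108.6 wh 34.9 63.1 a 81.5
[314. 199.] cen 449.5 -38.0 rect 449.6 -37.6 wh 57.6 49.3 a 24.6
[326. 177.] cen 622.5 -42.6 rect 621.8 -43.2 wh 31.5 31.0 a 0.6
[352.  91.] cen 836.9 -104.9 rect 837.6 -105.1 wh 40.9 36.9 a 0.2
```

The ring is unmoved, at about (443.5, -38). Retrying slightly lower, centred in x, closing gently in steps.

Request:
move_arm([
  {"x": 0.009, "y": -0.001, "z": 0.03, "ax": 0.0, "ay": 0.0, "az": 0.0, "hand": 0.6},
  {"x": 0.009, "y": -0.001, "z": 0.06, "ax": 0.0, "ay": 0.0, "az": 0.0, "hand": 0.4},
  {"x": 0.009, "y": -0.001, "z": 0.066, "ax": 0.0, "ay": 0.0, "az": 0.0, "hand": 0.35},
  {"x": 0.009, "y": -0.001, "z": 0.066, "ax": 0.0, "ay": 0.0, "az": 0.0, "hand": 0.35},
], grip_force=25)

```text
time_s: 18.6
position: [0.4416, -0.0389, -0.0286]
tool_rot: [180.0, -0.1, 180.0]
contact_force: [1.4, 0.3, 0.2]
opening: 0.0579
grip_force: 0.0
```

Request:
move_arm([
  {"x": 0.0, "y": 0.0, "z": 0.002, "ax": 0.0, "ay": 0.0, "az": 0.0, "hand": 0.3},
  {"x": 0.0, "y": 0.0, "z": 0.002, "ax": 0.0, "ay": 0.0, "az": 0.0, "hand": 0.3},
])

```text
time_s: 18.8
position: [0.4424, -0.0391, -0.0287]
tool_rot: [-180.0, 0.0, 180.0]
contact_force: [0.8, 0.4, 0.7]
opening: 0.0556
grip_force: 0.0
```

Request:
move_arm([
  {"x": 0.0, "y": 0.0, "z": 0.0, "ax": 0.0, "ay": 0.0, "az": 0.0, "hand": 0.15},
  {"x": 0.0, "y": 0.0, "z": 0.0, "ax": 0.0, "ay": 0.0, "az": 0.0, "hand": 0.15},
])

```text
time_s: 19.0
position: [0.4425, -0.0391, -0.0283]
tool_rot: [-180.0, 0.1, -180.0]
contact_force: [-1.7, 0.3, 6.6]
opening: 0.05
grip_force: 24.7
```

It is now gripped at 50 mm as expected. I'll firm up a little and lift.

Request:
move_arm([
  {"x": 0.0, "y": 0.0, "z": -0.001, "ax": 0.0, "ay": 0.0, "az": 0.0, "hand": 0.08},
  {"x": 0.0, "y": 0.0, "z": -0.002, "ax": 0.0, "ay": 0.0, "az": 0.0, "hand": 0.08},
], grip_force=35)

```text
time_s: 19.2
position: [0.4423, -0.039, -0.0276]
tool_rot: [-180.0, 0.0, 180.0]
contact_force: [-0.2, 0.6, -1.2]
opening: 0.0496
grip_force: 36.3
```

Request:
move_arm([
  {"x": 0.0, "y": 0.0, "z": -0.01, "ax": 0.0, "ay": 0.0, "az": 0.0, "hand": 0.08},
  {"x": 0.0, "y": 0.0, "z": -0.04, "ax": 0.0, "ay": 0.0, "az": 0.0, "hand": 0.08},
  {"x": 0.0, "y": 0.0, "z": -0.11, "ax": 0.0, "ay": 0.0, "az": 0.0, "hand": 0.08},
  {"x": 0.0, "y": 0.0, "z": -0.11, "ax": 0.0, "ay": 0.0, "az": 0.0, "hand": 0.08},
])

```text
time_s: 19.6
position: [0.4443, -0.0397, 0.042]
tool_rot: [-179.8, 0.4, -180.0]
contact_force: [0.7, 0.1, -0.8]
opening: 0.0491
grip_force: 36.8
```

```bash
python3 -c "
from h import *
go(.558,-.382,.04,180)
c=shot('scene',(260,370,120,210),7)
blobs(c,brass(c['color']),.07,30)"|grep "3[0-9][0-9]\. \|shift\|^\[ 0\|pics"
```

```text
shift [-0.1894 -0.5705  0.0062] turn [-0.003  0.009  0.   ] rows 7.2
[ 0.4443 -0.0397  0.042 ] [-179.8    0.4 -180. ] 0.0491 [ 0.7  0.1 -0.8] 36.82315668091178
pics/v26.png
[308. 244.] cen 688.9 -33.6 rect 689.3 -32.9 wh 34.3 28.2 a 5.1
[371. 241.] cen 673.2 101.7 rect 673.1 101.7 wh 31.8 56.9 a 82.4
[313. 178.] cen 438.2 -38.6 rect 437.5 -40.0 wh 56.5 48.3 a 2.8
```

Request:
move_arm([
  {"x": -0.189, "y": -0.57, "z": 0.0, "ax": 0.0, "ay": 0.0, "az": 0.0, "hand": 0.08},
  {"x": -0.189, "y": -0.57, "z": 0.0, "ax": 0.0, "ay": 0.0, "az": 0.0, "hand": 0.08},
  {"x": -0.189, "y": -0.57, "z": 0.0, "ax": 0.0, "ay": 0.0, "az": 0.0, "hand": 0.08},
  {"x": -0.189, "y": -0.57, "z": 0.0, "ax": 0.0, "ay": 0.0, "az": 0.0, "hand": 0.08},
  {"x": -0.189, "y": -0.57, "z": 0.0, "ax": 0.0, "ay": 0.0, "az": 0.0, "hand": 0.08},
])

```text
time_s: 20.15
position: [0.5205, -0.278, 0.0368]
tool_rot: [179.9, -0.1, 180.0]
contact_force: [0.7, 0.7, -1.3]
opening: 0.0495
grip_force: 36.8
```

```bash
python3 -c "
from h import *
go(.558,-.382,.04,180)"
```

```text
shift [-0.0625 -0.1733 -0.0057] turn [ 0.002 -0.002 -0.001] rows 2.2
```

Request:
move_arm([
  {"x": -0.062, "y": -0.172, "z": -0.005, "ax": 0.0, "ay": 0.0, "az": 0.0, "hand": 0.08},
  {"x": -0.062, "y": -0.172, "z": -0.005, "ax": 0.0, "ay": 0.0, "az": 0.0, "hand": 0.08},
  {"x": -0.062, "y": -0.172, "z": -0.005, "ax": 0.0, "ay": 0.0, "az": 0.0, "hand": 0.08},
  {"x": -0.062, "y": -0.172, "z": 0.03, "ax": 0.0, "ay": 0.0, "az": 0.0, "hand": 0.08},
  {"x": -0.062, "y": -0.172, "z": 0.065, "ax": 0.0, "ay": 0.0, "az": 0.0, "hand": 0.08},
])

```text
time_s: 20.65
position: [0.5575, -0.3793, -0.0027]
tool_rot: [179.9, -0.1, 180.0]
contact_force: [0.2, 0.4, -1.6]
opening: 0.0495
grip_force: 36.9
```

```bash
python3 -c "
from h import *
go(.558,-.382,-.023,180)
c=shot('scene',(120,240,150,250),6,[[.558,-.382,.003]])
blobs(c,brass(c['color']),.038,30)"|grep "\[1[0-9][0-9]\. \|shift\|^\[ 0\|pics"
```

```text
shift [-0.0008 -0.0045  0.0338] turn [ 0.001 -0.001 -0.001] rows 0.4
[ 0.5575 -0.3793 -0.0027] [ 1.799e+02 -1.000e-01  1.800e+02] 0.0495 [ 0.2  0.4 -1.6] 36.85930710285902
pics/v27.png
[176. 217.] cen 570.6 -376.0 rect 570.4 -376.2 wh 58.7 40.9 a 30.9
```

Request:
move_arm([
  {"x": 0.0, "y": -0.004, "z": 0.02, "ax": 0.0, "ay": 0.0, "az": 0.0, "hand": 0.08},
  {"x": 0.0, "y": -0.004, "z": 0.033, "ax": 0.0, "ay": 0.0, "az": 0.0, "hand": 0.08},
  {"x": 0.0, "y": -0.004, "z": 0.034, "ax": 0.0, "ay": 0.0, "az": 0.0, "hand": 0.08},
  {"x": 0.0, "y": -0.004, "z": 0.034, "ax": 0.0, "ay": 0.0, "az": 0.0, "hand": 0.08},
])

```text
time_s: 21.1
position: [0.5582, -0.382, -0.0209]
tool_rot: [-180.0, 0.0, 180.0]
contact_force: [-0.1, -0.4, -0.8]
opening: 0.0496
grip_force: 36.9
```

Request:
move_arm([
  {"x": 0.0, "y": 0.0, "z": 0.004, "ax": 0.0, "ay": 0.0, "az": 0.0, "hand": 0.08},
  {"x": 0.0, "y": 0.0, "z": 0.004, "ax": 0.0, "ay": 0.0, "az": 0.0, "hand": 0.08},
])

```text
time_s: 21.3
position: [0.5581, -0.382, -0.0234]
tool_rot: [-180.0, 0.0, 180.0]
contact_force: [0.3, 0.5, -1.1]
opening: 0.0494
grip_force: 36.9
```

Request:
move_arm([
  {"x": 0.0, "y": 0.0, "z": 0.0, "ax": 0.0, "ay": 0.0, "az": 0.0, "hand": 0.5},
  {"x": 0.0, "y": 0.0, "z": 0.0, "ax": 0.0, "ay": 0.0, "az": 0.0, "hand": 0.5},
  {"x": 0.0, "y": 0.0, "z": -0.03, "ax": 0.0, "ay": 0.0, "az": 0.0, "hand": 0.5},
  {"x": 0.0, "y": 0.0, "z": -0.11, "ax": 0.0, "ay": 0.0, "az": 0.0, "hand": 0.5},
  {"x": 0.0, "y": 0.0, "z": -0.19, "ax": 0.0, "ay": 0.0, "az": 0.0, "hand": 0.5},
])

```text
time_s: 21.8
position: [0.5576, -0.3816, 0.0913]
tool_rot: [179.9, -0.1, 180.0]
contact_force: [0.4, 0.1, 0.2]
opening: 0.0643
grip_force: 0.0
```

Request:
move_arm([
  {"x": 0.2, "y": 0.0, "z": -0.1, "ax": 0.0, "ay": 0.0, "az": 0.0, "hand": 0.5},
  {"x": 0.2, "y": 0.0, "z": -0.1, "ax": 0.0, "ay": 0.0, "az": 0.0, "hand": 0.5},
  {"x": 0.2, "y": 0.0, "z": -0.1, "ax": 0.0, "ay": 0.0, "az": 0.0, "hand": 0.5},
  {"x": 0.2, "y": 0.0, "z": -0.1, "ax": 0.0, "ay": 0.0, "az": 0.0, "hand": 0.5},
])

```text
time_s: 22.2
position: [0.4358, -0.3828, 0.1534]
tool_rot: [-179.8, 0.1, 179.8]
contact_force: [0.5, -0.5, 0.7]
opening: 0.0643
grip_force: 0.0
```

```bash
python3 -c "
from h import *
c=shot('scene',(120,520,170,290),2)"
```

```text
[ 0.4358 -0.3828  0.1534] [-1.798e+02  1.000e-01  1.798e+02] 0.0643 [ 0.5 -0.5  0.7] 0.0
pics/v28.png
```

View pics/v28.png

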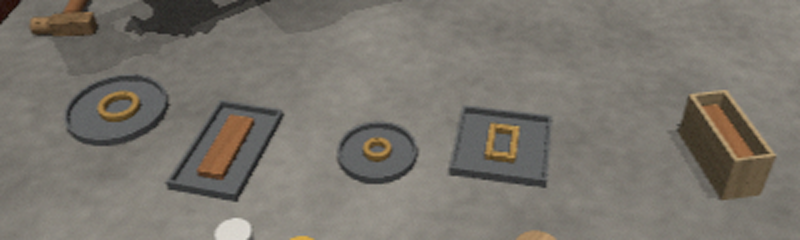

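The picture shows every piece lying flat in its own place: big ring (118,105), blank (225,145), small ring (377,148), loop (502,142). The upper blanks are still in the magazine at (730,130), and the arm is clear.

```bash
python3 -c "
from plant import job
print(job.job_done())"
```

```text
the job is handed in; nothing more can be done
None
```

All three brass pieces and the bottom blank are lying flat in their trays, the upper blanks are still in the magazine, and the job was handed in at about 22 s with the arm clear.

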